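# Draw a battery pack from the magazine and start its test

## Robot

A 7-joint arm with a two-finger parallel gripper is mounted at the origin on the work surface. World frame = base frame: x ahead of the robot, y to its left, z up, the work surface at z = 0. Lengths are in mm, angles in rad, forces in N, time in s.
With the tool pointing down it reaches from about 375 to 925 mm from the base axis. Payload 3.1 kg.
Tool frame: the origin (TCP) lies midway between the tips of the shut fingers; the grasp point (between the pads) lies ctrl.grip_point_offset behind it (ctrl.grip_point_offset is the distance from the TCP to the grasp point, in mm); y points along the fingers, x is the direction in which the jaws open and shut, and the axes are right-handed (so a half turn about y gives the same grasp; the last joint's range is limited). The gripper opens to 85 mm and grips with 20 to 120 N. Pads are 22 mm wide; open, the fingers measure 114 mm over their backs; the gripper's body (76 mm by 85 mm) begins 54 mm behind the grasp point. The pads swing forward as they close: fully open they stand 13 mm farther back than shut.
Start: joints at [1.237, 0.383, 0.044, 1.598, -0.018, 1.161, -0.05], TCP at [151.873, -632.011, 231.269] pointing down, gripper open.
Joint ranges: [-2.61, 2.61], [-0.41, 2.15], [-1.48, 1.57], [0, 2.5], [-1.57, 4.71], [0.05, 1.97], [-2.85, 2.85]. Speed limits (rad/s): [2.79, 2.79, 3.14, 3.14, 3.14, 3.14, 3.14].

## Interface

Orientations are given as a 3x3 rotation matrix whose columns are the frame's x, y, z axes.
In Python, from workcell import status, optics, ctrl gives the robot as it stands. The module is installed in compiled form; this text tells all that it offers.
- The arm moves only by the shell command python3 -m inch 'ROWS' [OPENING] [FORCE]. ROWS is a JSON object of lists of equal length, an entry for each row: "dp": the shift along the tool's x, y, z normalised to -1 to 1, where 1 is 0.5 m, a list of three; "rotation": the turn, a rotation vector about the tool's x, y, z normalised to -1 to 1, where 1 is 30 degrees, a list of three. In form: {"dp": [[tx, ty, tz], ...], "rotation": [[ax, ay, az], ...]}. A call has exactly 8 rows; each row is the pose to reach, as a shift and turn from the pose commanded when the call began, along the tool's axes at that moment; what a row does not reach only later rows make up. A row lasts 1/8 s, in which the tool goes at most 62.5 mm and 10.7 degrees, less where a joint would pass 70% of its speed; a pose out of reach is approached as far as the arm can. A call with a number of a shift or a turn outside -1 to 1 is refused whole. A call with a gripper value outside its range is refused whole. OPENING is the opening, from 0 (shut) to 1 (fully open), set as the call begins (- or left out, the last holds). The fingers move at their own pace and stop on an object; FORCE is the grip in N (left out, the last holds). Time passes only in rows, so rows that repeat a pose let the fingers close, or fill a call up. It gives the time, the measured TCP pose, the force and the opening at its end, in the units of the state.
- status.get_state(): the state, without advancing time (a new reading comes with each control period).
- optics.capture(name): name is "scene" or "top" or "wrist"; returns a dict with "image" (480x640x3 uint8, red, green, blue), "fx", "fy", "cx", "cy" (pixels), "k1" (the pictures are not rectified: a ray, as slopes to the right and down, at radius r is drawn at 1 + k1 r^2 times it, then the intrinsics apply), "rvec" (rotation vector, rad) and "tvec" (3), from world to camera coordinates, as OpenCV has them. Camera axes: x right, y down, z forward; pixel columns grow to the right and rows downward; lengths in mm; the calibration is good to about 2 mm. A picture is of the moment at which its call begins. There is no depth.
- ctrl.sign_off(): hands the job in, once; it reports no verdict.
The state is a dict: "clock": time; "qpos": joint angles; "qd": joint speeds; "joint_torque": joint torques, N m; "eef_pos": TCP position; "tcp_rot": TCP orientation; "wrist_force": force on the tool from outside, world axes, zero at the start; "wrist_torque": the same for the moment, N m; "grip_width": finger opening in mm.
Only numpy, scipy, OpenCV 4.12 (cv2) and the standard library are available. Lean on these libraries where they do the work, as an engineer would, in place of code of your own. Each camera call takes 0.05 s, during which the arm holds its last target.

## Task

Slide the lowest battery pack out of the front slot of the gravity magazine, letting the ones above settle in the column, and set it down flat on the bench; then take it again by its two ends, as the analyser's bay leaves no room for fingers beside it, and lay it gently in the empty bay, fully down, with its brass contacts at the bay's contact springs at the far end. Let go and press the round start key firmly until you feel it resist, without forcing it. Do not drop the pack, press the other keys or disturb anything else.

Things in the scene. Friction and masses are not known exactly. Their poses are not given: they have to be found in the camera images.
- pack: Battery pack to take: lowest of four identical black packs lying flat in the magazine, its nose about 25 mm out of the slot. Plastic box 66 x 40 x 15 mm (x, y, z), about 85 g. Origin: centre of its underside. x runs lengthwise to the end with the brass contacts, which is the hidden end at the start; the nose is the -x end. At the start it lies along the magazine's axes, on its floor.
- pack_contacts (a point): Centre of that pack's contact end face: 33 mm from its middle along +x, 7.5 mm above its underside.
- magazine: Gravity magazine, fixed: aluminium base plate 140 x 72 mm (x, y), flat floor 10 mm above the origin, an open-topped column of packs on its +x half. Origin: centre of the underside, on the mat. The slot faces its -x, roughly to the robot: draw the pack along -x. The apron in front of the slot (x -70 to -9 mm, 72 mm wide) is bare floor, nothing above it.
- slot (a point): Middle of the slot's sill: on the magazine floor, at the gate's outer face (x = -9 mm in the magazine, axes the same). The gate (3 mm thick) ends 19 mm above the floor: one pack passes under it, those above are held back and fall 15 mm by themselves as it leaves.
- column (a point): Centre of the column at floor height (x = +29 mm in the magazine, axes the same). The column is 70 x 43 mm inside (x, y), walls 3 mm thick, ending 60 mm above the floor, level with the top pack's top.
- analyser: Battery analyser, grey bench unit 160 x 224 mm (x, y), fixed, flat deck 45 mm above its origin. Origin: centre of its underside, on the mat; x points away from the robot, y to the left. Two bays on its left half: the left one (centre y = +78 mm) holds a pack, the other (y = +20 mm) is empty. On the right half a flush display (far) and three membrane keys (near).
- bay (a point): Centre of the empty bay's floor, at deck height; axes as the analyser's. 45 mm wide (y) between side cheeks 22 mm high (top 9 mm flared 4 mm outward), x -48 to +48 mm, 10 and 13 mm thick; 71 mm long (x) between low end blocks 5 mm high, 10 mm long, beyond which the deck is bare to x = +-80 mm. The far (+x) block has four brass contact springs, for the pack's contact end. The pack's underside rests at this height.
- key_start (a joint): Travel of the round start key (m), 0 at rest, grows as pressed. A membrane key with hardly any travel: starts to move at about 2 N, registers 0.8 mm down at about 5 N, hard down at 1.5 mm, about 8 N; over 30 N would damage it. Springs back.
- key_start_top (a point): Centre of the start key's top face: the larger, round key, 22 mm across, 3 mm proud of the deck, near middle of the panel (x = -45, y = -62 mm in the analyser). Nothing else is proud of the deck within 35 mm of its centre; the empty bay's cheek begins 49 mm to the left.
- key_a (a joint): Travel of the left one of two small square keys (12 mm, 3 mm proud) further from the robot than the start key, at x = -4, y = -38 mm in the analyser. Not to be pressed.
- key_b (a joint): Travel of the right one of the two small square keys, at x = -4, y = -86 mm in the analyser. Not to be pressed.
- pack_other: Pack already in the left bay, identical to the others, on test. Leave alone. Origin: centre of its underside.
- mat: Grey bench mat, 600 x 1120 mm, 3 mm thick, under everything; its top is 3 mm above the work surface. Between the magazine and the analyser a strip at least 150 mm wide is clear for putting things down, 0.42 to 0.62 m from the robot. Origin: centre of its underside.
- pack_up1: Pack number 2 from the bottom of the stack, same as the one to take, flat in the column. Stays in the magazine. Origin: centre of its underside.
- pack_up2: Pack number 3 from the bottom of the stack, same as the one to take, flat in the column. Stays in the magazine. Origin: centre of its underside.
- pack_up3: Pack number 4 from the bottom of the stack, same as the one to take, flat in the column. Stays in the magazine. Origin: centre of its underside.
- housing: Bystander: yellow handheld-instrument housing, 100 x 79 x 50 mm. Leave where it is. Origin: centre of its underside.
- screwdriver: Bystander: screwdriver lying on the mat. Leave where it is. Origin: middle of its length, on the underside.
- flux_jar: Bystander: small jar, 48 mm across, 45 mm high. Leave where it is. Origin: centre of its underside.
- tape_roll: Bystander: roll of tape, 72 mm across, 19 mm high. Leave where it is. Origin: centre of its underside.
- spray_bottle: Bystander: white trigger spray bottle, 64 mm across, 190 mm high. Leave where it is. Origin: centre of its underside.
- parts_tray: Bystander: black parts tray, 120 x 90 x 28 mm. Leave where it is. Origin: centre of its underside.
- pliers: Bystander: long-nose pliers lying on the mat, 150 mm long. Leave where it is. Origin: the pivot, on the underside.
Things that resemble listed ones, but are neither listed nor needed, are in the scene too. What is shaped like the pack_up3 but brown or turquoise is not meant.

How it is judged (in metres and radians):
On the way, in this order (a step that is already met when the one before it is completed fails the run):
1. the lowest pack is out of the magazine and lies flat and released on the bench or apron, and the other three have settled flat in the column (height (world z) of pack below 0.025 m and angle between pack's own z axis and vertical below 0.08 rad and linear speed of pack below 0.02 m/s and contact force between the fingers and pack below 0.05 N and (x of pack in the frame of magazine below -0.04 m or x of pack in the frame of magazine above 0.1 m or y of pack in the frame of magazine below -0.06 m or y of pack in the frame of magazine above 0.06 m) and z of pack_up1 in the frame of magazine below 0.015 m and angle between each of pack_up1, pack_up2, pack_up3's own z axis and vertical below 0.1 rad and x of pack_up1 in the frame of magazine between 0.022 and 0.036 m and y of pack_up1 in the frame of magazine between -0.006 and 0.006 m and z of pack_up2 in the frame of magazine below 0.03 m and x of pack_up2 in the frame of magazine between 0.022 and 0.036 m and y of pack_up2 in the frame of magazine between -0.006 and 0.006 m and z of pack_up3 in the frame of magazine below 0.045 m and x of pack_up3 in the frame of magazine between 0.022 and 0.036 m and y of pack_up3 in the frame of magazine between -0.006 and 0.006 m), for 0.2 s.
2. the pack lies fully down in the empty bay, contact end far, and is let go (x of pack in the frame of bay between -0.006 and 0.006 m and y of pack in the frame of bay between -0.006 and 0.006 m and z of pack in the frame of bay between -0.003 and 0.003 m and angle between the x axis of pack and the x axis of analyser, either way round below 0.12 rad and angle between pack's own z axis and vertical below 0.05 rad and x of pack_contacts in the frame of bay above 0.02 m and contact force between the fingers and pack below 0.05 N and linear speed of pack below 0.02 m/s), for 0.2 s.
3. the start key is pressed in (0.8 mm, about 5 N) with the pack in the bay (all of step 2 and value of joint key_start above 0.0008 m), for 0.1 s.
At the end, for the whole second after the job is handed in: The pack rests released in the empty bay: within 6 mm of its centre, 3 mm of its floor, flat within 0.05 rad, along it within 0.12 rad, contacts far. The other three lie flat (0.1 rad) in the column, each 15 mm lower (within 5 mm) than at the start. The start key, once pressed, is up again (all of step 2 and z of pack_up1 in the frame of magazine below 0.015 m and angle between each of pack_up1, pack_up2, pack_up3's own z axis and vertical below 0.1 rad and x of pack_up1 in the frame of magazine between 0.022 and 0.036 m and y of pack_up1 in the frame of magazine between -0.006 and 0.006 m and z of pack_up2 in the frame of magazine below 0.03 m and x of pack_up2 in the frame of magazine between 0.022 and 0.036 m and y of pack_up2 in the frame of magazine between -0.006 and 0.006 m and z of pack_up3 in the frame of magazine below 0.045 m and x of pack_up3 in the frame of magazine between 0.022 and 0.036 m and y of pack_up3 in the frame of magazine between -0.006 and 0.006 m and value of joint key_start below 0.0005 m); the robot touches nothing.
It fails at once if the pack is dropped (falls free more than about 10 mm) (linear speed of pack above 0.48 m/s and contact force between the fingers and pack below 0.05 N).
It fails at once if a wrong key is pressed (value of joint any of key_a, key_b above 0.0008 m).
It fails at once if the start key is pressed with more than 30 N (contact force between key_start and anything else above 30 N).
It fails at once if the pack in the other bay is disturbed (moved more than 10 mm) (distance of pack_other from where it was at the start of the episode above 0.01 m).
It fails at once if a bystander is moved more than 30 mm (distance of any of housing, screwdriver, flux_jar, tape_roll, spray_bottle, parts_tray, pliers from where it was at the start of the episode above 0.03 m).
It also fails if it takes over 72 s, if anything falls off the work surface, if the arm or the gripper's body presses on something with over 40 N, if the wrist force passes 120 N, or if a joint passes its speed limit or range.

## Working session

There is one attempt and no reset: what is moved stays moved. The work goes in short steps, Python scripts to look and compute and a shell command to move; the robot and the scene stay as the last step left them, time stands still between calls to the robot, and variables do not carry over. Pictures are saved under pics/ and viewed, and the job is handed in when it is done.

```bash
mkdir -p pics; ls; cat > h.py <<'E'
import numpy as np, cv2
from workcell import status, optics, ctrl
def cap(name, fn=None):
    c=optics.capture(name)
    if fn: cv2.imwrite('pics/'+fn, cv2.cvtColor(c['image'],cv2.COLOR_RGB2BGR))
    return c
def ray(c,u,v):
    xd=(u-c['cx'])/c['fx']; yd=(v-c['cy'])/c['fy']; rd=np.hypot(xd,yd)
    r=rd
    for _ in range(50): r=rd/(1+c['k1']*r*r)
    s=r/rd if rd>0 else 1
    R=cv2.Rodrigues(np.array(c['rvec'],float))[0]; t=np.array(c['tvec'],float).ravel()
    return -R.T@t, R.T@np.array([xd*s,yd*s,1.])
def atz(c,u,v,z):
    o,d=ray(c,u,v); return o+d*(z-o[2])/d[2]
def proj(c,P):
    R=cv2.Rodrigues(np.array(c['rvec'],float))[0]; p=R@np.array(P,float)+np.array(c['tvec'],float).ravel()
    x,y=p[0]/p[2],p[1]/p[2]; k=1+c['k1']*(x*x+y*y)
    return np.array([c['fx']*x*k+c['cx'],c['fy']*y*k+c['cy']])
E
python3 - <<'E'
from h import *
np.set_printoptions(precision=4,suppress=True)
for n in ['scene','top','wrist']:
    c=cap(n,n+'0.png'); R=cv2.Rodrigues(np.array(c['rvec'],float))[0]
    print(n,c['fx'],c['cx'],c['cy'],c['k1'],-R.T@np.ravel(c['tvec']),R[2])
s=status.get_state(); print(s, ctrl.grip_point_offset)
E
```

```text
pics
scene 526.7455374478155 326.1744893416551 243.60659142697267 -0.06660046921909513 [1222.0066  476.0895  899.6759] [-0.5824 -0.4061 -0.7042]
top 509.7427672271933 321.5964525782472 235.85308543081817 -0.0726553644200486 [ 325.7391    0.7741 1193.042 ] [ 0.1858 -0.0247 -0.9823]
wrist 419.2996099351826 324.38599883398757 237.8008379033827 0.007107108763241987 [ 231.0004 -613.2598  372.7169] [-0.3084 -0.0718 -0.9486]
{'clock': 0.15, 'qpos': array([ 1.2372,  0.3837,  0.0439,  1.5992, -0.0179,  1.1612, -0.0499]), 'qd': array([ 0.0019, -0.0012,  0.0018, -0.0038,  0.0009,  0.0004,  0.0008]), 'joint_torque': array([  0.0016, -43.4054,   1.0266, -24.9979,   0.0107,   0.0073,
        -0.    ]), 'eef_pos': array([ 151.6689, -631.2977,  230.1603]), 'tcp_rot': array([[ 0.2337, -0.0006,  0.9723],
       [-0.9723,  0.002 ,  0.2337],
       [-0.0021, -1.    , -0.0001]]), 'wrist_force': array([-0.1792,  0.0054,  0.111 ]), 'wrist_torque': array([-0.0279,  0.0074,  0.0343]), 'grip_width': 85.6582436305444} 18.700000000000003
```

View pics/top0.png

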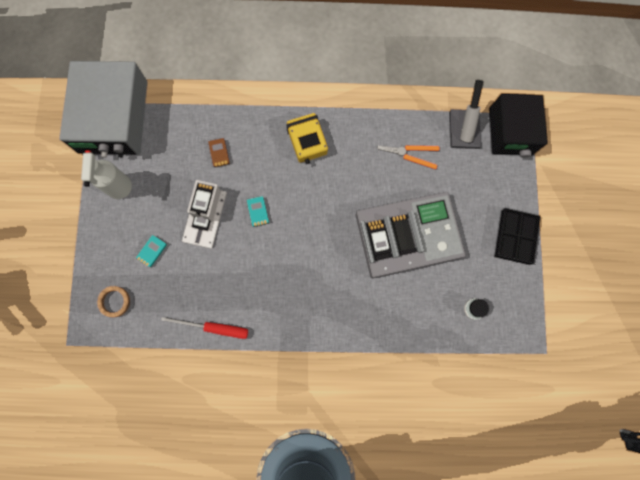

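View pics/scene0.png

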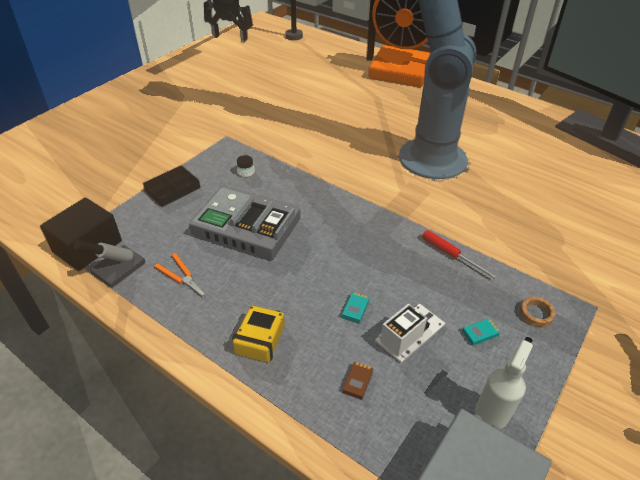

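The top view shows the magazine near (205,213) with its apron toward the robot, and the analyser near (412,235). There are turquoise decoys at (258,211) and (152,250), and a brown one at (218,152). I'll zoom in next.

```bash
python3 - <<'E'
import cv2
a=cv2.imread('pics/top0.png')
cv2.imwrite('pics/z1.png',cv2.resize(a[170:260,130:250],None,fx=6.6,fy=6.6,interpolation=cv2.INTER_CUBIC))
cv2.imwrite('pics/z2.png',cv2.resize(a[185:285,345:475],None,fx=6,fy=6,interpolation=cv2.INTER_CUBIC))
b=cv2.imread('pics/scene0.png')
cv2.imwrite('pics/z3.png',cv2.resize(b[290:370,360:460],None,fx=7,fy=7,interpolation=cv2.INTER_CUBIC))
E
```

```text
(no output)
```

View pics/z1.png

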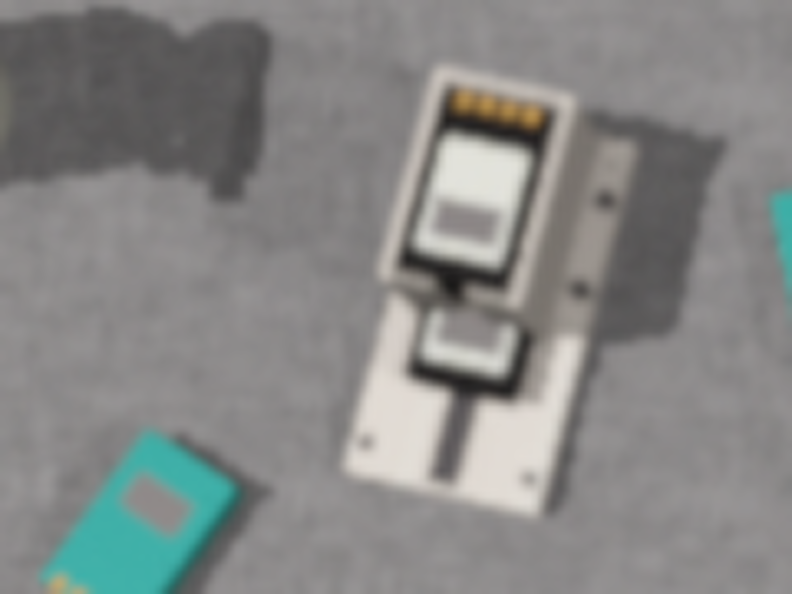

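View pics/z2.png

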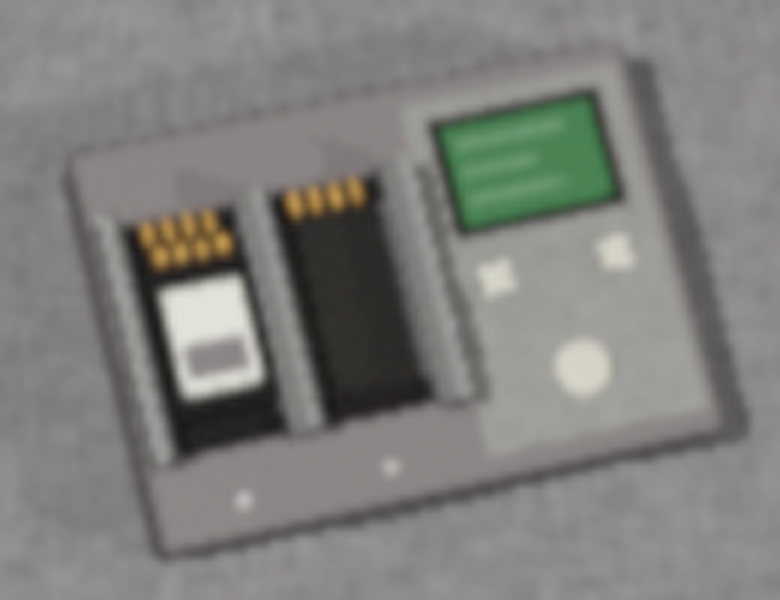

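View pics/z3.png

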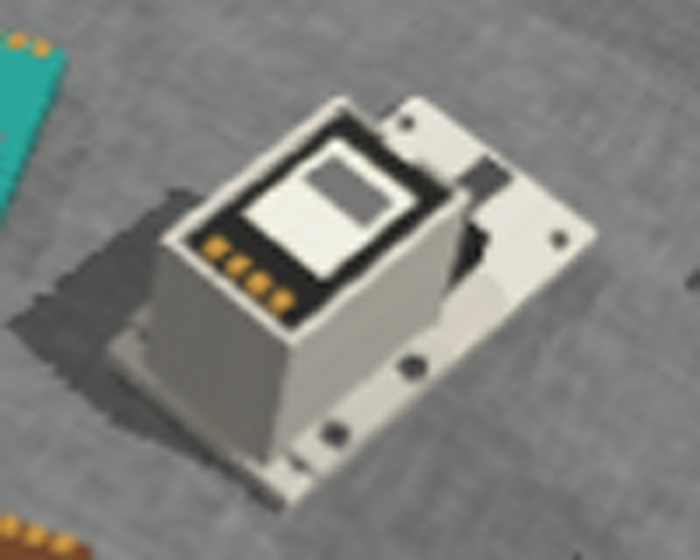

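```bash
cat > fit.py <<'E'
from h import *
from scipy.optimize import least_squares
def fit(obs,x0,z0=3):
    # obs: list of (cam, [(P,uv)..])
    def W(q,P):
        c,s=np.cos(q[2]),np.sin(q[2]); return np.array([q[0]+c*P[0]-s*P[1],q[1]+s*P[0]+c*P[1],P[2]+z0])
    def res(q): return np.concatenate([proj(c,W(q,P))-np.array(uv) for c,l in obs for P,uv in l])
    r=least_squares(res,x0,x_scale=[10,10,.1],loss='soft_l1'); return r.x, res(r.x).reshape(-1,2)
E
cat > f1.py <<'E'
from fit import *
np.set_printoptions(precision=3,suppress=True)
t=cap('top');s=cap('scene')
zt=lambda u,v,f,a,b:((u+.5)/f-.5+a,(v+.5)/f-.5+b)
m=[((-70,36,10),zt(344,472,6.6,130,170)),((-70,-36,10),zt(545,515,6.6,130,170)),((67,24.5,70),zt(440,65,6.6,130,170)),((67,-24.5,70),zt(580,97,6.6,130,170)),((-9,24.5,70),zt(380,278,6.6,130,170)),((-9,-24.5,70),zt(520,308,6.6,130,170))]
ms=[((-70,36,10),zt(415,97,7,360,290)) ,((-70,-36,10),zt(598,234,7,360,290)),((67,24.5,70),zt(162,240,7,360,290)),((67,-24.5,70),zt(293,342,7,360,290)),((-9,-24.5,70),zt(470,193,7,360,290))]
ms=[ms[0],ms[1],ms[2],ms[3],ms[4]]
for o in ([(t,m)],[(s,ms)],[(t,m),(s,ms)]):
    q,r=fit(o,[550,250,0]); print(q); print(r.round(1).tolist())
a=[((-45,-62,48-3),zt(583,367,6,345,185)),((-4,-38,48-3+1),zt(497,277,6,345,185)),((-4,-86,46),zt(616,251,6,345,185)),((80,112,45),zt(70,158,6,345,185)),((-80,112,45),zt(158,540,6,345,185)),((80,-112,45),zt(628,52,6,345,185))]
q,r=fit([(t,a)],[500,-150,0]);print(q);print(r.round(1).tolist())
E
python3 f1.py
```

```text
[590.658 249.714  -0.196]
[[0.2, -0.0], [-0.5, 0.1], [0.0, 0.4], [-0.4, 0.0], [0.4, -0.2], [0.2, -0.2]]
[597.747 262.837  -1.022]
[[29.9, 48.7], [0.9, 0.1], [0.4, 1.0], [-18.3, -33.4], [-5.6, -9.6]]
[590.698 250.336  -0.2  ]
[[-0.1, -0.1], [-0.9, 0.1], [-0.1, 0.3], [-0.6, 0.0], [0.1, -0.3], [-0.1, -0.2], [25.4, 18.3], [-26.9, -21.1], [17.4, 14.4], [-20.1, -15.6], [-19.7, -14.9]]
[ 555.032 -234.205    0.216]
[[-0.3, 0.4], [-0.0, 0.1], [-0.0, 0.6], [0.2, -2.7], [0.3, 1.2], [-0.2, -2.5]]
```

View pics/wrist0.png

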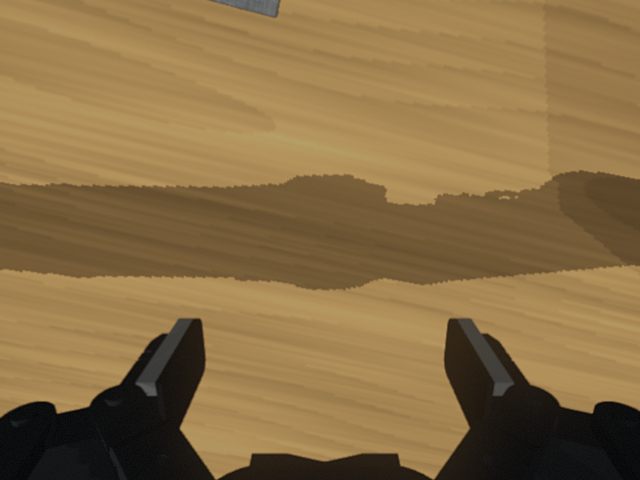

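```bash
cat > go.py <<'E'
# usage: go.py x y z yaw_of_tool_x_deg  -> normalised dp and rotation for the move (tool kept pointing down)
import sys; from h import *
from scipy.spatial.transform import Rotation as Ro
s=status.get_state(); p=np.array(s['eef_pos']); R=np.array(s['tcp_rot'])
x,y,z,w=map(float,sys.argv[1:5]); a=np.radians(w)
T=np.array([[np.cos(a),0,-np.sin(a)],[np.sin(a),0,np.cos(a)],[0,-1,0]]); 
d=R.T@(np.array([x,y,z])-p); rv=Ro.from_matrix(R.T@T).as_rotvec(degrees=True)
print('p',p.round(1),'xyaw',np.degrees(np.arctan2(R[1,0],R[0,0])).round(2),'F',np.round(s['wrist_force'],2),'grip',round(s['grip_width'],1),'t',s['clock'])
print('dp',(d/500).round(4),'|d|',np.linalg.norm(d).round(1),'rot',(rv/30).round(4),'q',np.round(s['qpos'],2))
E
python3 go.py 430 -220 230 -76.5; sed -i 's/^ms=.*\],\[/&/' f1.py; python3 - <<'E'
s=open('f1.py').read()
import re
s=s.replace("ms=[((-70,36,10),zt(415,97,7,360,290)) ,((-70,-36,10),zt(598,234,7,360,290)),((67,24.5,70),zt(162,240,7,360,290)),((67,-24.5,70),zt(293,342,7,360,290)),((-9,-24.5,70),zt(470,193,7,360,290))]","ms=[((-70,-36,10),zt(415,97,7,360,290)) ,((-70,36,10),zt(598,234,7,360,290)),((67,-24.5,70),zt(162,240,7,360,290)),((67,24.5,70),zt(293,342,7,360,290)),((-9,24.5,70),zt(470,193,7,360,290))]")
open('f1.py','w').write(s)
E
python3 f1.py
```

```text
p [ 151.7 -631.6  230.6] xyaw -76.49 F [-0.11 -0.22  0.54] grip 85.2 t 0.25
dp [-0.6704  0.002   0.7335] |d| 496.8 rot [ 0.0002  0.0003 -0.0024] q [ 1.24  0.38  0.04  1.6  -0.02  1.16 -0.05]
[590.658 249.714  -0.196]
[[0.2, -0.0], [-0.5, 0.1], [0.0, 0.4], [-0.4, 0.0], [0.4, -0.2], [0.2, -0.2]]
[591.422 253.088  -0.199]
[[0.2, -0.8], [0.3, -0.5], [-0.4, -0.1], [-0.2, 0.8], [0.1, 0.4]]
[590.794 251.46   -0.197]
[[-0.5, -0.1], [-1.3, -0.0], [-0.7, 0.3], [-1.1, -0.1], [-0.4, -0.3], [-0.6, -0.2], [-0.4, -1.3], [-0.3, -1.1], [-0.9, -0.7], [-0.7, 0.2], [-0.4, -0.2]]
[ 555.032 -234.205    0.216]
[[-0.3, 0.4], [-0.0, 0.1], [-0.0, 0.6], [0.2, -2.7], [0.3, 1.2], [-0.2, -2.5]]
```

```bash
python3 -m inch '{"dp":[[-0.06,0,0.06],[-0.16,0,0.17],[-0.27,0,0.29],[-0.38,0,0.41],[-0.49,0,0.53],[-0.59,0,0.65],[-0.65,0,0.71],[-0.67,0,0.733]],"rotation":[[0,0,0],[0,0,0],[0,0,0],[0,0,0],[0,0,0],[0,0,0],[0,0,0],[0,0,0]]}' ; python3 - <<'E'
from h import *
cap('wrist','w1.png')
E
python3 go.py 483 273 230 -101.3
```

```text
clock: 1.35
eef_pos: [421.5, -232.8, 231.8]
tcp_rot: [[0.233, 0.001, 0.972], [-0.972, -0.001, 0.233], [0.001, -1.0, 0.001]]
wrist_force: [1.6, -0.4, 0.4]
grip_width: 85.1
p [ 427.5 -222.8  232.2] xyaw -75.72 F [2.45 5.97 1.45] grip 85.4 t 1.4
dp [-0.9335  0.0097  0.3522] |d| 498.9 rot [-0.0109  0.8526 -0.009 ] q [ 0.7   0.08 -0.32  1.98  0.02  1.09 -0.94]
```

View pics/w1.png

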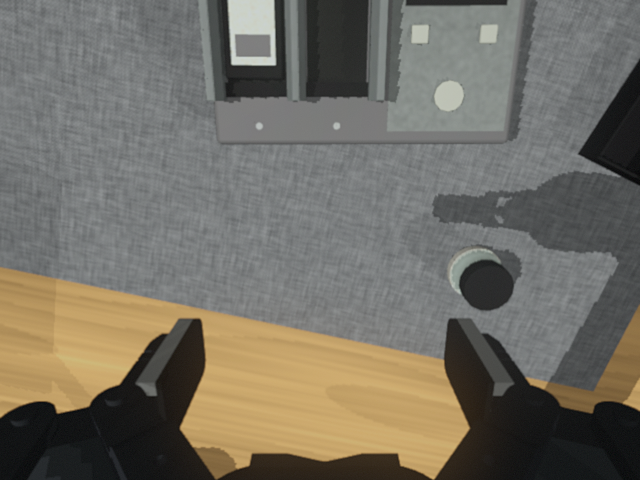

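The wrist view shows the analyser's near half: start key (449,96), small keys (420,34) and (488,34), empty bay near (338,50). The arm was still settling, so I'll refine this later. Next is the magazine.

```bash
python3 -m inch '{"dp":[[-0.08,0,0.03],[-0.2,0,0.08],[-0.32,0,0.12],[-0.45,0,0.17],[-0.58,0,0.22],[-0.72,0,0.27],[-0.84,0,0.32],[-0.93,0.004,0.351]],"rotation":[[0,0.1,0],[0,0.2,0],[0,0.3,0],[0,0.4,0],[0,0.5,0],[0,0.6,0],[0,0.72,0],[0,0.84,0]]}' ; python3 go.py 483 273 230 -101.3
```

```text
clock: 2.4
eef_pos: [481.4, 243.2, 230.2]
tcp_rot: [[-0.206, 0.002, 0.979], [-0.979, -0.0, -0.206], [-0.0, -1.0, 0.002]]
wrist_force: [1.1, -0.3, 0.3]
grip_width: 85.3
p [481.4 243.2 230.2] xyaw -101.88 F [ 1.08 -0.34  0.3 ] grip 85.3 t 2.4
dp [-0.059   0.0003 -0.0091] |d| 29.8 rot [-0.0031 -0.0193 -0.0004] q [ 0.09  0.25 -0.72  1.84  0.18  1.12 -2.47]
```

```bash
python3 - <<'E'
from h import *
for i in range(4): cap('top')
cap('wrist','w2.png')
E
python3 go.py 483 273 230 -101.3
```

```text
p [480.6 241.3 229.4] xyaw -101.64 F [ 0.96 -0.98  0.4 ] grip 85.5 t 2.65
dp [-0.063  -0.0012 -0.008 ] |d| 31.8 rot [ 0.0008 -0.0115  0.002 ] q [ 0.09  0.25 -0.72  1.84  0.18  1.12 -2.46]
```

View pics/w2.png

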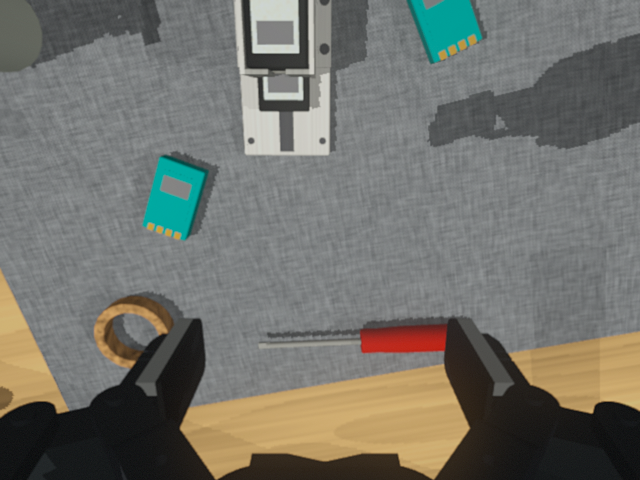

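```bash
python3 - <<'E'
from h import *
c=cap('wrist','w3.png')
np.savez('w3.npz',**{k:v for k,v in c.items()})
a=cv2.imread('pics/w3.png')
cv2.imwrite('pics/z4.png',cv2.resize(a[0:165,220:350],None,fx=3.6,fy=3.6,interpolation=cv2.INTER_CUBIC))
cv2.imwrite('pics/z5.png',cv2.resize(a[65:165,230:345],None,fx=6,fy=6,interpolation=cv2.INTER_CUBIC))
E
```

```text
(no output)
```

View pics/z5.png

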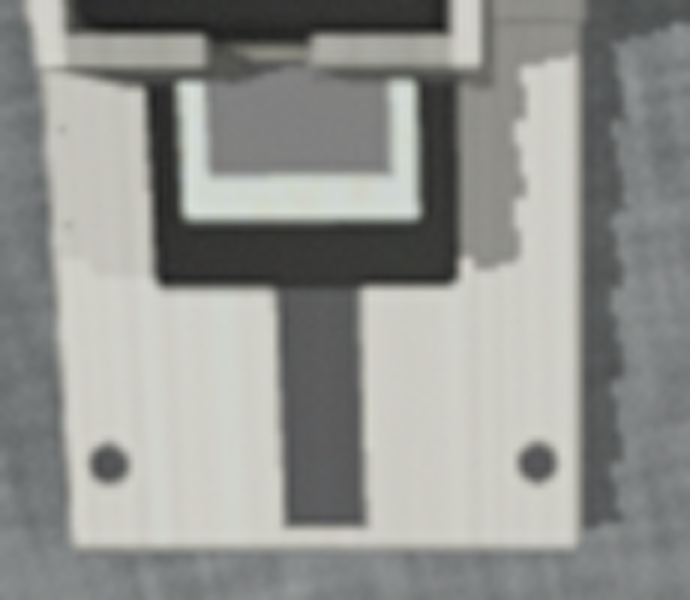

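```bash
python3 - <<'E'
from fit import *
np.set_printoptions(precision=3,suppress=True)
c={k:v for k,v in np.load('w3.npz').items()}
z=lambda u,v:((u+.5)/6-.5+230,(v+.5)/6-.5+65)
o=[((-70,36,10),z(72,548)),((-70,-36,10),z(580,548)),((-9,24.5,70),z(38,66)),((-9,-24.5,70),z(484,66))]
q,r=fit([(c,o)],[591,251,-.2]);print(q,np.degrees(q[2]));print(r.tolist())
A=atz(c,*z(158,280),28);B=atz(c,*z(457,280),28);print(A,B,np.linalg.norm(A-B))
cs,sn=np.cos(q[2]),np.sin(q[2])
for P in (A,B):
    d=P[:2]-q[:2]; print(cs*d[0]+sn*d[1],-sn*d[0]+cs*d[1])
# finger tips
print('tipL');
s=status.get_state();R=np.array(s['tcp_rot']);p=np.array(s['eef_pos'])
for u,v in ((180,319),(203,320),(446,319),(471,319)):
    O,d=ray(c,u,v); O=R.T@(O-p);d=R.T@d
    # at z=+11 (pad edge facing camera)
    k=(11-O[2])/d[2];print((O+k*d).round(1), O.round(1))
E
```

```text
[589.83  252.738  -0.204] -11.689544411741709
[[-0.11866808109155613, 0.22605962085748388], [0.20065267973944856, 0.28724730634908724], [0.2826639890734839, -0.24256518087916845], [-0.35420017176460306, -0.1406608025802285]]
[561.33  278.607  28.   ] [553.441 240.282  28.   ] 39.12855265199589
-33.14987995085272 19.55780847923609
-33.110890338976 -19.570724747172747
tipL
[-48.6 -18.6  11. ] [  -0.6 -142.8   81.1]
[-40.8 -19.3  11. ] [  -0.6 -142.8   81.1]
[ 40.2 -18.2  11. ] [  -0.6 -142.8   81.1]
[ 48.6 -18.2  11. ] [  -0.6 -142.8   81.1]
```

The fit is good: magazine at (589.8, 252.7), yaw -0.204, and the nose measured at x=-33 mm against -34 expected. Going above the nose.

```bash
python3 go.py 565.3 257.4 110 -101.7
```

```text
p [480.9 240.1 229.4] xyaw -101.79 F [-0.55 -1.38 -0.25] grip 85.4 t 2.7
dp [-0.0687  0.2386  0.1582] |d| 147.2 rot [ 0.0002 -0.0029  0.003 ] q [ 0.09  0.25 -0.72  1.84  0.18  1.12 -2.46]
```

```bash
python3 -m inch '{"dp":[[-0.01,0.03,0.02],[-0.02,0.07,0.05],[-0.035,0.12,0.08],[-0.05,0.17,0.11],[-0.06,0.21,0.14],[-0.0687,0.238,0.158],[-0.0687,0.238,0.158],[-0.0687,0.238,0.158]],"rotation":[[0,0,0],[0,0,0],[0,0,0],[0,0,0],[0,0,0],[0,0,0],[0,0,0],[0,0,0]]}' 0.7 40; python3 go.py 565.3 257.4 15 -101.7;python3 -c "
from h import *
cap('wrist','w4.png')"; python3 go.py 565.3 257.4 14.5 -101.7
```

```text
clock: 3.7
eef_pos: [564.9, 259.4, 111.5]
tcp_rot: [[-0.203, 0.001, 0.979], [-0.979, 0.0, -0.203], [-0.0, -1.0, 0.001]]
wrist_force: [-0.4, 0.0, 0.2]
grip_width: 60.4
p [564.9 259.4 111.5] xyaw -101.71 F [-0.36  0.03  0.17] grip 60.4 t 3.7
dp [0.0039 0.1931 0.0014] |d| 96.6 rot [-0.0012 -0.0002 -0.0006] q [-0.01  0.54 -0.62  1.74  0.37  0.98 -2.55]
p [565.  259.8 111.9] xyaw -101.68 F [0.7  0.65 0.48] grip 59.8 t 3.75
dp [0.0046 0.1947 0.0014] |d| 97.4 rot [-0.0023  0.0008 -0.0013] q [-0.01  0.54 -0.62  1.74  0.37  0.98 -2.55]
```

View pics/w4.png

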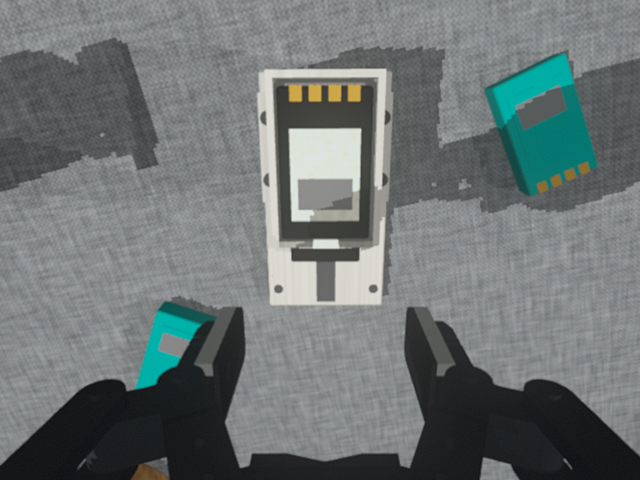

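```bash
python3 - <<'E'
from h import *
c=cap('top')
q=(589.8,252.7,-.204);cs,sn=np.cos(q[2]),np.sin(q[2])
for u,v in((152.7,235.2),(166.4,244.2),(159,260),(138,252)):
    P=atz(c,u,v,18); d=P[:2]-q[:2]; print(P.round(1),'mag',(cs*d[0]+sn*d[1]).round(1),(-sn*d[0]+cs*d[1]).round(1))
w=cap('wrist')
for y in (20,-20):
    for x in (-34,):
        print('nose px',proj(w,(q[0]+cs*x-sn*y,q[1]+sn*x+cs*y,28)))
E
```

```text
[540.6 367.2  18. ] mag -71.4 102.2
[519.9 333.3  18. ] mag -84.7 64.8
[482.4 347.9  18. ] mag -124.5 71.5
[500.  398.6  18. ] mag -117.5 124.7
nose px [292.34851881 261.32016457]
nose px [361.23489974 261.35685486]
```

The fingers (centre 324.5) and the nose (291–359, centre 325) line up in the image, so I'll descend straight down.

```bash
python3 -m inch '{"dp":[[0,0.03,0],[0,0.07,0],[0,0.11,0],[0,0.15,0],[0,0.18,0],[0,0.19,0],[0,0.193,0],[0,0.193,0]],"rotation":[[0,0,0],[0,0,0],[0,0,0],[0,0,0],[0,0,0],[0,0,0],[0,0,0],[0,0,0]]}' 0.7 40; python3 go.py 565.3 259.4 14.5 -101.7;python3 -c "
from h import *
cap('scene','s5.png')
a=cv2.imread('pics/s5.png');cv2.imwrite('pics/z6.png',cv2.resize(a[240:400,320:500],None,fx=4,fy=4))"
```

```text
clock: 4.85
eef_pos: [565.5, 259.9, 14.9]
tcp_rot: [[-0.203, 0.001, 0.979], [-0.979, 0.001, -0.203], [-0.001, -1.0, 0.001]]
wrist_force: [0.2, 0.4, 0.7]
grip_width: 60.1
p [565.5 259.9  14.9] xyaw -101.69 F [0.19 0.39 0.66] grip 60.1 t 4.85
dp [ 0.0012  0.0008 -0.0002] |d| 0.7 rot [-0.0021  0.0004 -0.0017] q [-0.06  0.67 -0.56  1.77  0.46  0.83 -2.61]
```

View pics/z6.png

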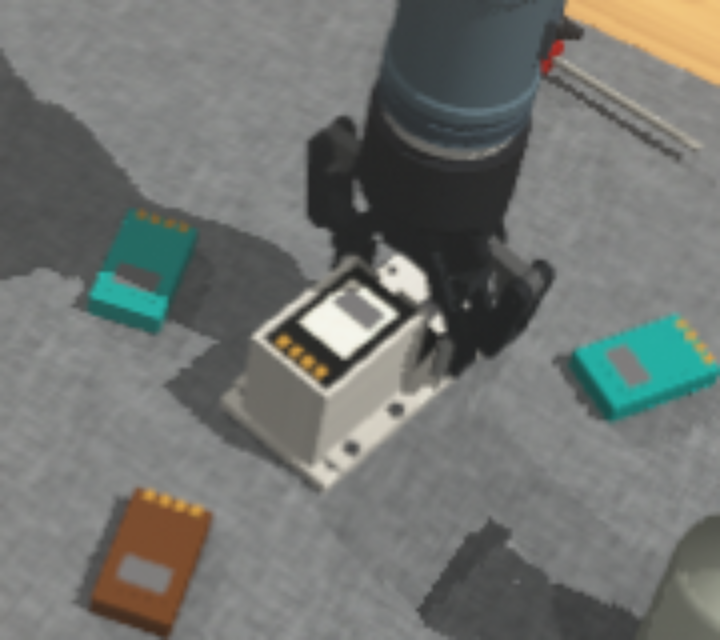

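The fingers straddle the nose in front of the column with no contact force. Closing now.

```bash
python3 -m inch '{"dp":[[0,0,0],[0,0,0],[0,0,0],[0,0,0],[0,0,0],[0,0,0],[0,0,0],[0,0,0]],"rotation":[[0,0,0],[0,0,0],[0,0,0],[0,0,0],[0,0,0],[0,0,0],[0,0,0],[0,0,0]]}' 0.3 40; python3 go.py 565.3 259.4 14.5 -101.7
```

```text
clock: 5.9
eef_pos: [565.6, 259.9, 15.1]
tcp_rot: [[-0.203, 0.001, 0.979], [-0.979, 0.0, -0.203], [-0.001, -1.0, 0.001]]
wrist_force: [-0.1, -2.0, 6.0]
grip_width: 39.1
p [565.6 259.9  15.1] xyaw -101.69 F [-0.1  -1.98  6.  ] grip 39.1 t 5.9
dp [ 0.001   0.0013 -0.0004] |d| 0.8 rot [-0.0024  0.0003 -0.0012] q [-0.06  0.67 -0.56  1.77  0.46  0.83 -2.61]
```

```bash
python3 -m inch '{"dp":[[0,-0.001,0],[0,-0.002,0],[0,-0.002,-0.005],[0,-0.002,-0.015],[0,-0.002,-0.03],[0,-0.002,-0.045],[0,-0.002,-0.055],[0,-0.002,-0.06]],"rotation":[[0,0,0],[0,0,0],[0,0,0],[0,0,0],[0,0,0],[0,0,0],[0,0,0],[0,0,0]]}' 0.3 40; python3 go.py 565.3 259.4 14.5 -101.7;python3 -c "
from h import *
cap('wrist','w5.png')"
```

```text
clock: 6.9
eef_pos: [534.7, 265.9, 15.1]
tcp_rot: [[-0.202, -0.001, 0.979], [-0.979, -0.0, -0.202], [0.0, -1.0, -0.001]]
wrist_force: [1.2, 0.7, 1.2]
grip_width: 38.9
p [534.7 265.9  15.1] xyaw -101.64 F [1.21 0.68 1.2 ] grip 38.9 t 6.9
dp [0.0004 0.0013 0.0627] |d| 31.3 rot [0.001  0.0022 0.0003] q [-0.08  0.63 -0.57  1.84  0.46  0.81 -2.65]
```

View pics/w5.png

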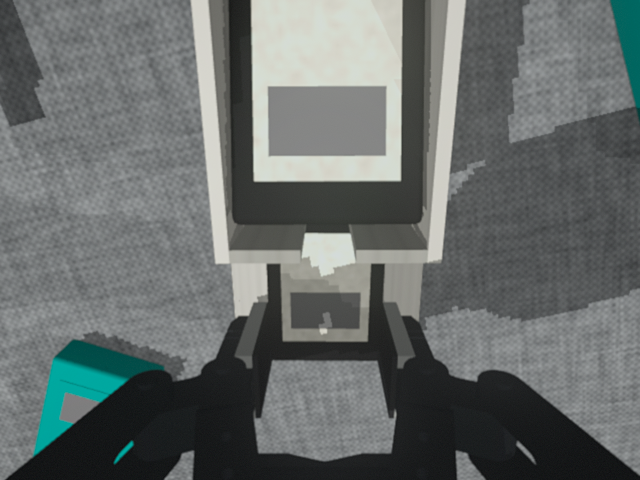

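The pack is gripped and sliding out straight. Continuing the pull.

```bash
python3 -m inch '{"dp":[[0,0,-0.008],[0,0,-0.02],[0,0,-0.033],[0,0,-0.046],[0,0,-0.06],[0,0,-0.073],[0,0,-0.083],[0,0,-0.09]],"rotation":[[0,0,0],[0,0,0],[0,0,0],[0,0,0],[0,0,0],[0,0,0],[0,0,0],[0,0,0]]}' 0.3 40; python3 go.py 565.3 259.4 14.5 -101.7;python3 -c "
from h import *
cap('wrist','w6.png');cap('scene','s6.png')
a=cv2.imread('pics/s6.png');cv2.imwrite('pics/z7.png',cv2.resize(a[260:380,340:480],None,fx=5,fy=5,interpolation=cv2.INTER_CUBIC))"
```

```text
clock: 7.95
eef_pos: [490.9, 274.8, 15.1]
tcp_rot: [[-0.202, -0.0, 0.979], [-0.979, -0.0, -0.202], [0.0, -1.0, -0.0]]
wrist_force: [0.9, -0.7, -0.1]
grip_width: 39.0
p [490.9 274.8  15.1] xyaw -101.67 F [ 0.9  -0.7  -0.14] grip 39.0 t 7.95
dp [1.000e-04 1.200e-03 1.519e-01] |d| 75.9 rot [0.0005 0.0008 0.0003] q [-0.1   0.59 -0.58  1.92  0.45  0.77 -2.71]
```

View pics/w6.png

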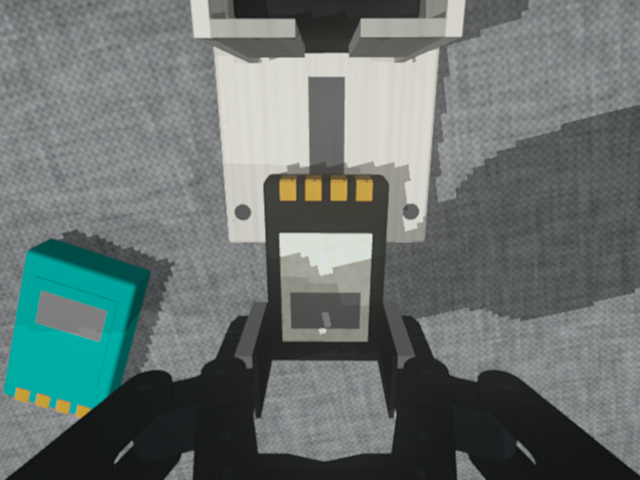

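View pics/z7.png

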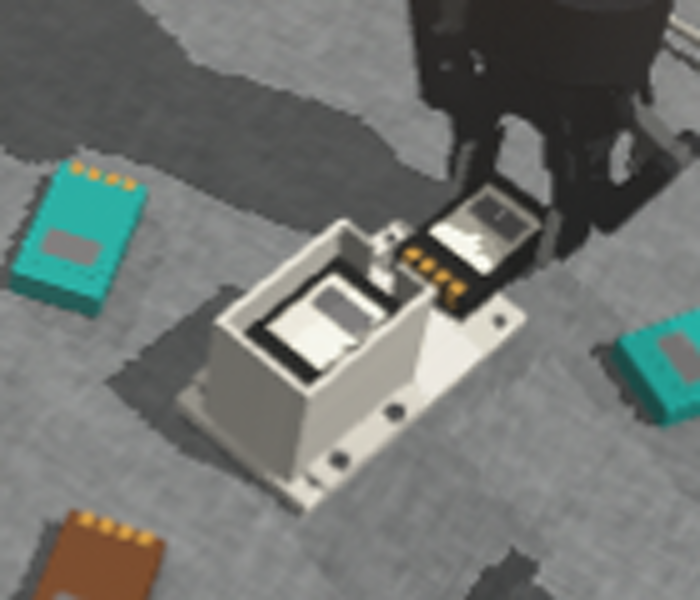

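The pack is clear of the gate, contacts visible at (326,188), and the column has dropped one level and lies flat. Lifting.

```bash
python3 -m inch '{"dp":[[0,-0.01,0],[0,-0.03,0],[0,-0.06,0],[0,-0.09,0],[0,-0.12,0.0],[0.05,-0.14,0.0],[0.12,-0.14,0.0],[0.18,-0.14,0.0]],"rotation":[[0,0,0],[0,0,0],[0,0,0],[0,0,0],[0,-0.05,0],[0,-0.2,0],[0,-0.35,0],[0,-0.5,0]]}' 0.3 40; python3 go.py 476.6 14.8 85 -77.6
```

```text
clock: 9.05
eef_pos: [473.4, 185.5, 86.2]
tcp_rot: [[0.061, 0.001, 0.998], [-0.998, -0.0, 0.061], [0.001, -1.0, 0.001]]
wrist_force: [-0.2, 0.6, -1.4]
grip_width: 38.8
p [473.4 185.5  86.2] xyaw -86.49 F [-0.17  0.58 -1.41] grip 38.8 t 9.05
dp [ 0.3411  0.0026 -0.0145] |d| 170.7 rot [-0.0022 -0.2963  0.0013] q [ 0.17  0.4  -0.71  2.02  0.35  0.84 -2.25]
```

```bash
python3 -m inch '{"dp":[[0.04,0,-0.002],[0.1,0,-0.004],[0.16,0,-0.007],[0.22,0,-0.009],[0.28,0,-0.012],[0.32,0,-0.0145],[0.333,0,-0.0145],[0.333,0,-0.0145]],"rotation":[[0,-0.05,0],[0,-0.1,0],[0,-0.15,0],[0,-0.2,0],[0,-0.25,0],[0,-0.29,0],[0,-0.29,0],[0,-0.29,0]]}' 0.3 40; python3 go.py 476.6 14.8 10 -77.6
```

```text
clock: 10.05
eef_pos: [475.9, 20.1, 85.7]
tcp_rot: [[0.208, 0.001, 0.978], [-0.978, 0.0, 0.208], [0.0, -1.0, 0.001]]
wrist_force: [0.2, 0.4, -0.2]
grip_width: 38.8
p [475.9  20.1  85.7] xyaw -78.01 F [ 0.24  0.41 -0.22] grip 38.8 t 10.05
dp [ 0.0107  0.1514 -0.001 ] |d| 75.9 rot [-0.0016 -0.0137  0.0001] q [ 0.51  0.34 -0.71  2.09  0.31  0.81 -1.75]
```

```bash
python3 -m inch '{"dp":[[0,0.02,0],[0,0.05,0],[0,0.09,0],[0,0.12,0],[0,0.14,0],[0,0.15,0],[0,0.155,0],[0,0.157,0]],"rotation":[[0,0,0],[0,0,0],[0,0,0],[0,0,0],[0,0,0],[0,0,0],[0,0,0],[0,0,0]]}' 0.3 40; python3 go.py 476.6 14.8 5 -77.6;  python3 -c "
from h import *
cap('wrist','w7.png');cap('scene','s7.png')
a=cv2.imread('pics/s7.png');cv2.imwrite('pics/z8.png',cv2.resize(a[200:340,290:450],None,fx=5,fy=4.2,interpolation=cv2.INTER_CUBIC))"; python3 go.py 476.6 14.8 5 -77.6
```

```text
clock: 11.05
eef_pos: [476.1, 20.0, 7.0]
tcp_rot: [[0.208, 0.001, 0.978], [-0.978, -0.0, 0.208], [0.0, -1.0, 0.001]]
wrist_force: [-0.1, 0.8, -1.3]
grip_width: 39.1
p [476.1  20.    7. ] xyaw -77.99 F [-0.11  0.81 -1.3 ] grip 39.1 t 11.05
dp [ 0.0104  0.004  -0.0011] |d| 5.6 rot [-0.0016 -0.0131  0.0004] q [ 0.42  0.49 -0.62  2.12  0.45  0.66 -1.87]
p [476.   19.9   7.1] xyaw -77.99 F [ 1.11  0.21 -0.79] grip 39.3 t 11.15
dp [ 0.0103  0.0041 -0.001 ] |d| 5.6 rot [-0.0015 -0.0131  0.0005] q [ 0.42  0.48 -0.62  2.12  0.45  0.66 -1.87]
```

View pics/w7.png

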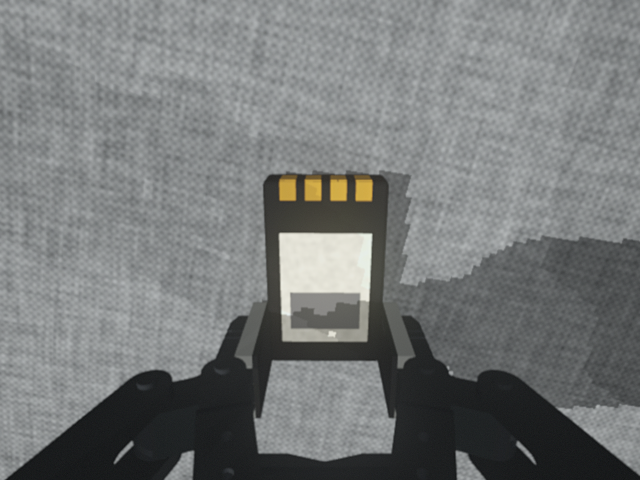

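View pics/z8.png

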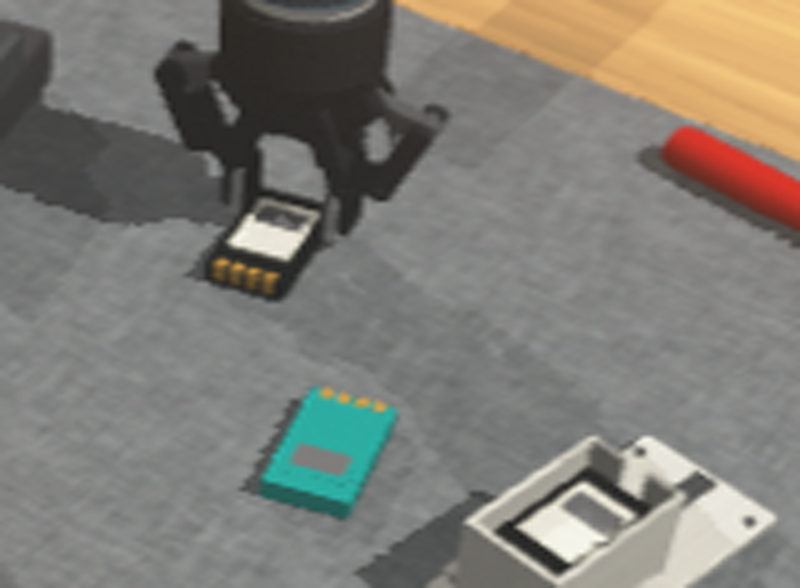

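The pack is held flat just above the mat. Lowering by small steps while watching the force.

```bash
python3 -m inch '{"dp":[[0,0.001,0],[0,0.002,0],[0,0.003,0],[0,0.003,0],[0,0.003,0],[0,0.003,0],[0,0.003,0],[0,0.003,0]],"rotation":[[0,0,0],[0,0,0],[0,0,0],[0,0,0],[0,0,0],[0,0,0],[0,0,0],[0,0,0]]}' ; python3 go.py 476.6 14.8 5 -77.6
```

```text
clock: 12.15
eef_pos: [475.6, 20.0, 5.2]
tcp_rot: [[0.208, 0.0, 0.978], [-0.978, 0.0, 0.208], [-0.0, -1.0, 0.0]]
wrist_force: [-0.7, 0.3, -1.1]
grip_width: 38.7
p [475.6  20.    5.2] xyaw -77.99 F [-0.71  0.26 -1.14] grip 38.7 t 12.15
dp [ 0.0106  0.0004 -0.0002] |d| 5.3 rot [-0.     -0.0129 -0.0001] q [ 0.42  0.49 -0.62  2.12  0.46  0.66 -1.87]
```

```bash
python3 -m inch '{"dp":[[0,0.001,0],[0,0.002,0],[0,0.002,0],[0,0.002,0],[0,0.002,0],[0,0.002,0],[0,0.002,0],[0,0.002,0]],"rotation":[[0,0,0],[0,0,0],[0,0,0],[0,0,0],[0,0,0],[0,0,0],[0,0,0],[0,0,0]]}' ; python3 go.py 476.6 14.8 5 -77.6
```

```text
clock: 13.15
eef_pos: [475.6, 20.0, 5.0]
tcp_rot: [[0.208, -0.0, 0.978], [-0.978, -0.001, 0.208], [0.001, -1.0, -0.0]]
wrist_force: [-2.2, -0.5, 7.3]
grip_width: 39.0
p [475.6  20.    5. ] xyaw -77.99 F [-2.2  -0.49  7.32] grip 39.0 t 13.15
dp [ 0.0105  0.     -0.0003] |d| 5.3 rot [ 0.0009 -0.0129  0.0016] q [ 0.42  0.49 -0.61  2.12  0.46  0.66 -1.87]
```

Contact at TCP z about 5.0. Releasing.

```bash
python3 -m inch '{"dp":[[0,-0.001,0],[0,-0.001,0],[0,-0.001,0],[0,-0.001,0],[0,-0.03,0],[0,-0.08,0],[0,-0.14,0],[0,-0.2,0]],"rotation":[[0,0,0],[0,0,0],[0,0,0],[0,0,0],[0,0,0],[0,0,0],[0,0,0],[0,0,0]]}' 1 40; python3 go.py 495 10 110 -65;  python3 -c "
from h import *
cap('wrist','w8.png');cap('scene','s8.png')
a=cv2.imread('pics/s8.png');cv2.imwrite('pics/z9.png',cv2.resize(a[200:340,290:450],None,fx=5,fy=4.2,interpolation=cv2.INTER_CUBIC))"
```

```text
clock: 14.15
eef_pos: [475.7, 20.1, 105.9]
tcp_rot: [[0.208, 0.001, 0.978], [-0.978, 0.0, 0.208], [0.0, -1.0, 0.001]]
wrist_force: [1.0, -0.1, 1.0]
grip_width: 85.3
p [475.7  20.1 105.9] xyaw -77.97 F [ 1.02 -0.11  1.03] grip 85.3 t 14.15
dp [ 0.0279 -0.0081  0.0336] |d| 22.2 rot [-1.100e-03 -4.322e-01  3.000e-04] q [ 0.54  0.31 -0.74  2.08  0.27  0.85 -1.72]
```

View pics/w8.png

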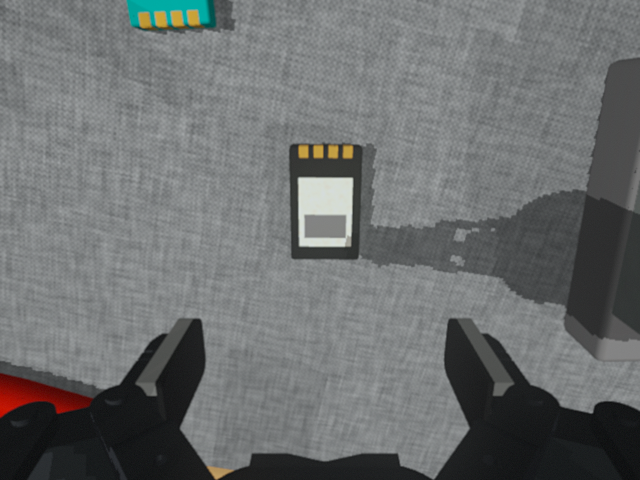

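View pics/z9.png

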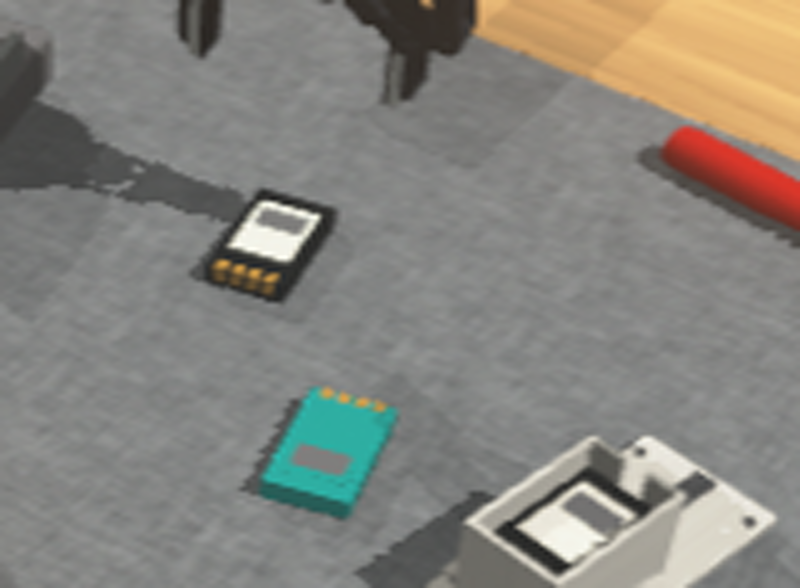

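```bash
python3 - <<'E'
from h import *
np.set_printoptions(precision=2,suppress=True)
c=cap('wrist','w9.png'); a=cv2.imread('pics/w9.png')
cv2.imwrite('pics/z10.png',cv2.resize(a[130:275,275:375],None,fx=4,fy=4,interpolation=cv2.INTER_CUBIC))
np.savez('w9.npz',**c)
R=np.array(status.get_state()['tcp_rot']);p=np.array(status.get_state()['eef_pos']);print(p)
P=[atz(c,u,v,18) for u,v in ((291,147),(361,147),(292,256),(359,256))]
print(np.array(P)); m=np.mean(P,0);print('centre',m, 'in tool',R.T@(m-p))
print(np.linalg.norm(P[0]-P[2]),np.linalg.norm(P[0]-P[1]),np.degrees(np.arctan2(*(P[0]+P[1]-P[2]-P[3])[1::-1])))
E
```

```text
[477.54  20.08 106.6 ]
[[530.63  49.11  18.  ]
 [538.59  11.65  18.  ]
 [468.23  36.83  18.  ]
 [476.48  -2.11  18.  ]]
centre [503.48  23.87  18.  ] in tool [ 1.52 88.73 25.72]
63.600100978675336 38.29883182688688 11.812969817859022
```

View pics/z10.png

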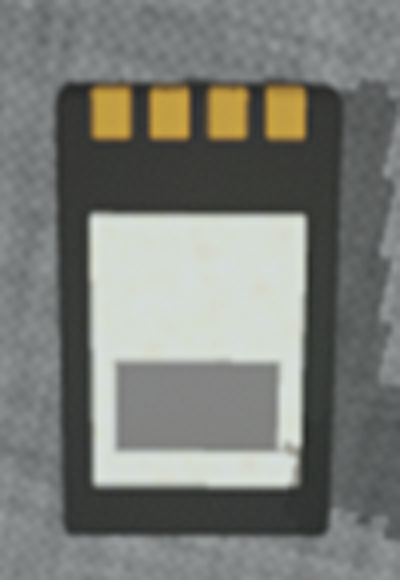

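```bash
python3 - <<'E'
from h import *
np.set_printoptions(precision=2,suppress=True)
c=dict(np.load('w9.npz'))
P=[atz(c,u,v,18) for u,v in ((289.4,151.2),(360.2,151.2),(291.5,263.2),(357.3,263.2))]
m=np.mean(P,0);print('centre',m)
print(np.linalg.norm(P[0]-P[2]),np.linalg.norm(P[0]-P[1]),np.degrees(np.arctan2(*(P[0]+P[1]-P[2]-P[3])[1::-1])))
t=cap('top','t9.png'); a=cv2.imread('pics/t9.png')
print(proj(t,m))
cv2.imwrite('pics/z11.png',cv2.resize(a[205:265,280:350],None,fx=9,fy=9,interpolation=cv2.INTER_CUBIC))
E
python3 go.py 499.5 25 110 -48
```

```text
centre [499.99  23.8   18.  ]
65.9187524584851 38.855178998027 11.821805072377211
[298.67 255.6 ]
p [476.2  19.9 105.2] xyaw -77.99 F [ 0.6   0.58 -0.47] grip 85.1 t 14.35
dp [-0.0004 -0.0095  0.0477] |d| 24.3 rot [-0.0031 -0.9998  0.003 ] q [ 0.54  0.31 -0.74  2.08  0.28  0.84 -1.72]
```

View pics/z11.png

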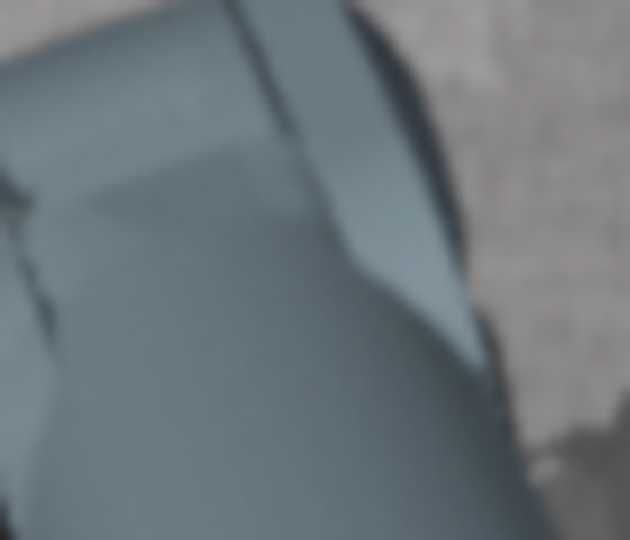

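```bash
python3 -m inch '{"dp":[[0,-0.001,0.006],[0,-0.002,0.012],[0,-0.004,0.018],[0,-0.006,0.024],[0,-0.008,0.03],[0,-0.009,0.036],[0,-0.0095,0.042],[0,-0.0095,0.0477]],"rotation":[[0,-0.1,0],[0,-0.25,0],[0,-0.4,0],[0,-0.6,0],[0,-0.8,0],[0,-1,0],[0,-1,0],[0,-1,0]]}' 1 40; python3 -m inch '{"dp":[[0,0,0],[0,0,0],[0,0,0],[0,0,0],[0,0,0],[0,0,0],[0,0,0],[0,0,0]],"rotation":[[0,-0.15,0],[0,-0.35,0],[0,-0.55,0],[0,-0.75,0],[0,-0.9,0],[0,-1,0],[0,-1,0],[0,-1,0]]}';  python3 go.py 499.5 24.5 110 12
```

```text
clock: 15.35
eef_pos: [498.5, 24.9, 108.3]
tcp_rot: [[0.668, -0.001, 0.744], [-0.744, 0.0, 0.668], [-0.001, -1.0, -0.001]]
wrist_force: [0.6, -0.1, 0.2]
grip_width: 85.5
clock: 16.35
eef_pos: [498.9, 24.9, 108.8]
tcp_rot: [[0.951, -0.0, 0.31], [-0.31, -0.0, 0.951], [-0.0, -1.0, -0.0]]
wrist_force: [-0.2, 0.6, 0.0]
grip_width: 85.8
p [498.9  24.9 108.8] xyaw -18.05 F [-0.16  0.63  0.04] grip 85.8 t 16.35
dp [ 0.0015 -0.0024 -0.0004] |d| 1.4 rot [ 1.0000e-04 -1.0017e+00 -5.0000e-04] q [ 0.67  0.41 -0.93  2.02  0.42  0.91 -0.79]
```

```bash
python3 -m inch '{"dp":[[0,0,0],[0,0,0],[0,0,0],[0,0,0],[0.0015,0,0],[0.0015,0,0],[0.0015,0,0],[0.0015,0,0]],"rotation":[[0,-0.15,0],[0,-0.35,0],[0,-0.55,0],[0,-0.75,0],[0,-0.9,0],[0,-1,0],[0,-1,0],[0,-1,0]]}';  python3 go.py 499.5 24.5 110 12; python3 - <<'E'
from h import *
c=cap('wrist','w10.png');np.savez('w10.npz',**c)
E
```

```text
clock: 17.35
eef_pos: [499.6, 24.7, 109.0]
tcp_rot: [[0.978, 0.0, -0.207], [0.207, -0.0, 0.978], [-0.0, -1.0, -0.0]]
wrist_force: [-0.6, -0.1, 0.1]
grip_width: 85.4
p [499.6  24.7 109. ] xyaw 11.95 F [-0.56 -0.1   0.08] grip 85.4 t 17.35
dp [-0.0004 -0.0021 -0.0003] |d| 1.1 rot [ 0.0001 -0.0017 -0.    ] q [ 0.76  0.46 -1.03  2.02  0.5   0.94 -0.33]
```

View pics/w10.png

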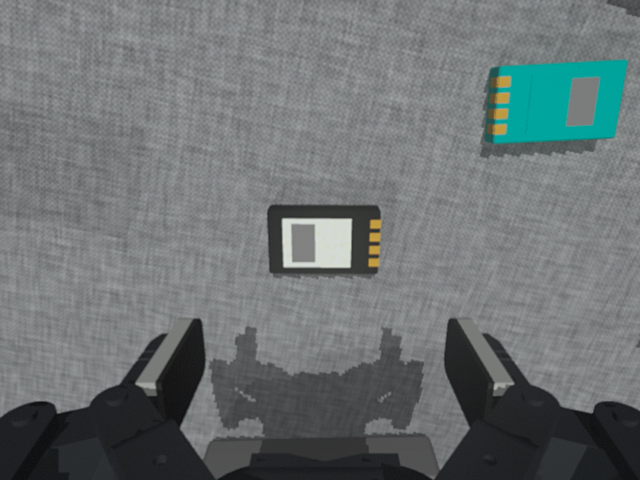

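```bash
python3 - <<'E'
from h import *
np.set_printoptions(precision=2,suppress=True)
c=dict(np.load('w10.npz'));s=status.get_state();R=np.array(s['tcp_rot']);p=np.array(s['eef_pos'])
P=[atz(c,u,v,18) for u,v in ((269,208.5),(380,208.5),(269,272),(379,273))]
for q in P: print(q, R.T@(q-p))
print(np.mean(P,0),R.T@(np.mean(P,0)-p))
print(proj(c,p+R@np.array([0,88,0])))
E
```

```text
[464.3   37.99  18.  ] [-31.82  90.96  20.35]
[526.63  51.17  18.  ] [31.89 90.96 20.32]
[470.85  -1.    18.  ] [-33.49  90.97 -19.15]
[535.99  12.11  18.  ] [ 32.95  90.97 -19.83]
[499.44  25.07  18.  ] [-0.12 90.97  0.42]
[324.45 243.65]
```

The pack is centred under the jaws to within 0.5 mm. Descending for the end grasp, with fingertips about 7.5 mm above its underside.

```bash
python3 -m inch '{"dp":[[0,0.03,0],[0,0.07,0],[0,0.11,0],[0,0.15,0],[0,0.18,0],[0,0.2,0],[0,0.208,0],[0,0.21,0]],"rotation":[[0,0,0],[0,0,0],[0,0,0],[0,0,0],[0,0,0],[0,0,0],[0,0,0],[0,0,0]]}' 1 40;  python3 go.py 499.5 24.7 3.8 12; python3 - <<'E'
from h import *
c=cap('scene','s10.png');a=cv2.imread('pics/s10.png');cv2.imwrite('pics/z12.png',cv2.resize(a[200:300,300:410],None,fx=7,fy=6,interpolation=cv2.INTER_CUBIC))
E
python3 go.py 499.5 24.7 3.8 12
```

```text
clock: 18.4
eef_pos: [499.9, 24.8, 4.0]
tcp_rot: [[0.978, 0.0, -0.208], [0.208, 0.0, 0.978], [0.0, -1.0, 0.0]]
wrist_force: [0.6, -0.0, 0.0]
grip_width: 85.6
p [499.9  24.8   4. ] xyaw 12.01 F [ 0.63 -0.02  0.03] grip 85.6 t 18.4
dp [-0.0009  0.0004 -0.0001] |d| 0.5 rot [-0.      0.0005  0.0008] q [ 0.61  0.63 -0.87  2.06  0.69  0.77 -0.48]
p [500.   24.8   4.2] xyaw 12.02 F [-0.25 -0.36 -0.26] grip 85.2 t 18.45
dp [-0.0011  0.0008  0.    ] |d| 0.7 rot [0.0002 0.0005 0.0014] q [ 0.61  0.63 -0.87  2.06  0.69  0.77 -0.48]
```

View pics/z12.png

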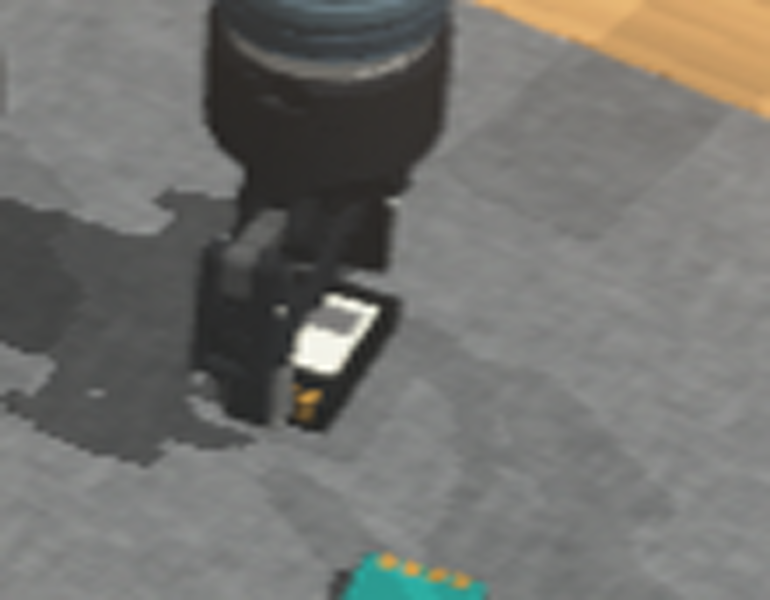

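```bash
python3 -m inch '{"dp":[[0,0,0],[0,0,0],[0,0,0],[0,0,0],[0,0,0],[0,0,0],[0,0,0],[0,0,0]],"rotation":[[0,0,0],[0,0,0],[0,0,0],[0,0,0],[0,0,0],[0,0,0],[0,0,0],[0,0,0]]}' 0.6 40;  python3 go.py 499.5 24.7 3.8 12; python3 - <<'E'
from h import *
c=cap('wrist','w11.png')
c=cap('scene','s11.png');a=cv2.imread('pics/s11.png');cv2.imwrite('pics/z13.png',cv2.resize(a[200:300,300:410],None,fx=7,fy=6,interpolation=cv2.INTER_CUBIC))
E
```

```text
clock: 19.45
eef_pos: [500.5, 24.8, 4.7]
tcp_rot: [[0.978, 0.001, -0.208], [0.208, -0.0, 0.978], [0.001, -1.0, -0.001]]
wrist_force: [-0.6, -0.5, 5.5]
grip_width: 64.2
p [500.5  24.8   4.7] xyaw 12.01 F [-0.55 -0.49  5.53] grip 64.2 t 19.45
dp [-0.0019  0.0019  0.0003] |d| 1.4 rot [0.0012 0.0004 0.0026] q [ 0.61  0.62 -0.87  2.06  0.69  0.77 -0.48]
```

View pics/w11.png

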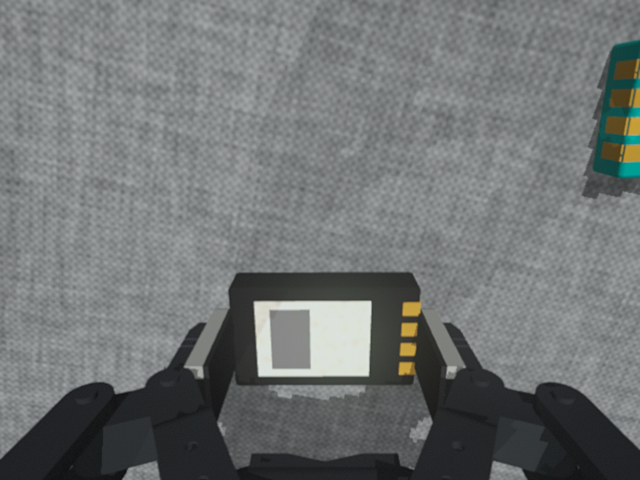

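View pics/z13.png

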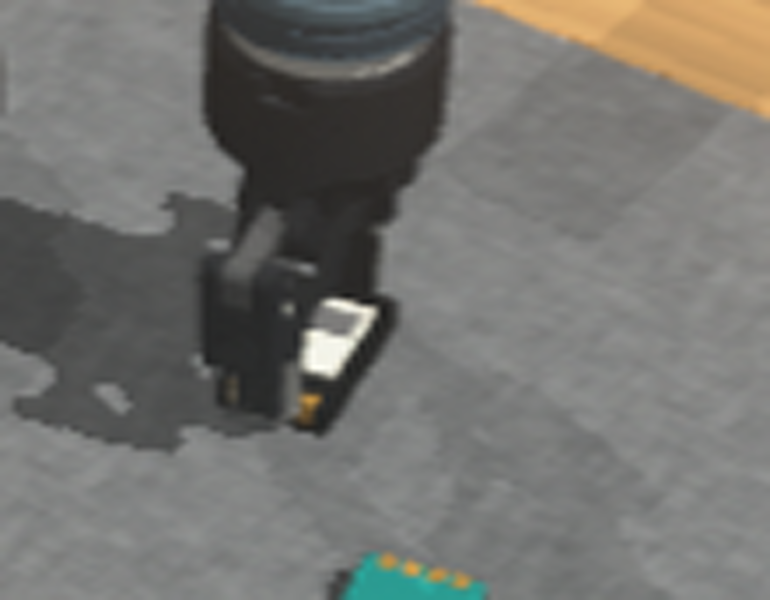

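```bash
python3 - <<'E'
from h import *
c=cap('scene')
a=np.radians(12);ux=np.array([np.cos(a),np.sin(a)]);uy=np.array([-np.sin(a),np.cos(a)])
def W(x,y,z): 
    q=np.array([499.8,24.8])+x*ux+y*uy; return (*q,z)
Z=lambda uv:((uv[0]-300+.5)*7-.5,(uv[1]-200+.5)*6-.5)
for n,P in dict(packbot=(33,20,3),packtop=(33,20,18),packbotR=(33,-20,3)).items(): print(n,np.round(Z(proj(c,W(*P)))))
for z in (3,7,10.5,14):
    print(z,[np.round(Z(proj(c,W(x,y,z)))).tolist() for x in (33,42) for y in (11,-11)])
E
```

```text
packbot [330. 436.]
packtop [332. 409.]
packbotR [218. 404.]
3 [[304.0, 429.0], [243.0, 411.0], [294.0, 444.0], [232.0, 427.0]]
7 [[305.0, 422.0], [243.0, 404.0], [294.0, 437.0], [232.0, 420.0]]
10.5 [[305.0, 415.0], [243.0, 398.0], [295.0, 431.0], [232.0, 413.0]]
14 [[306.0, 409.0], [244.0, 392.0], [295.0, 425.0], [233.0, 407.0]]
```

The projection check puts the tips well above the 5 mm end-block height. Lifting gently.

```bash
python3 -m inch '{"dp":[[0,-0.001,0],[0,-0.003,0],[0,-0.005,0],[0,-0.008,0],[0,-0.011,0],[0,-0.014,0],[0,-0.016,0],[0,-0.016,0]],"rotation":[[0,0,0],[0,0,0],[0,0,0],[0,0,0],[0,0,0],[0,0,0],[0,0,0],[0,0,0]]}' 0.6 50;  python3 go.py 499.5 24.7 3.8 12; python3 - <<'E'
from h import *
c=cap('wrist','w12.png')
c=cap('scene','s12.png');a=cv2.imread('pics/s12.png');cv2.imwrite('pics/z14.png',cv2.resize(a[200:300,300:410],None,fx=7,fy=6,interpolation=cv2.INTER_CUBIC))
E
```

```text
clock: 20.6
eef_pos: [499.8, 24.7, 12.1]
tcp_rot: [[0.978, 0.0, -0.208], [0.208, 0.0, 0.978], [0.0, -1.0, -0.0]]
wrist_force: [0.3, -0.9, -1.0]
grip_width: 64.2
p [499.8  24.7  12.1] xyaw 12.01 F [ 0.33 -0.9  -1.03] grip 64.2 t 20.6
dp [-0.0006  0.0166  0.0001] |d| 8.3 rot [0.     0.0004 0.0005] q [ 0.62  0.61 -0.88  2.06  0.68  0.79 -0.47]
```

View pics/w12.png

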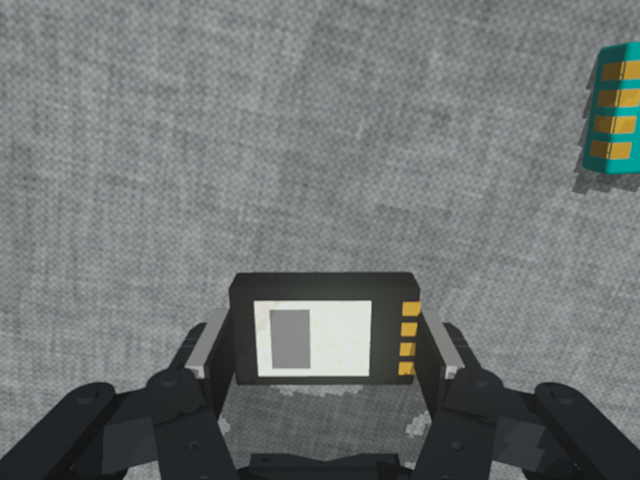

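View pics/z14.png

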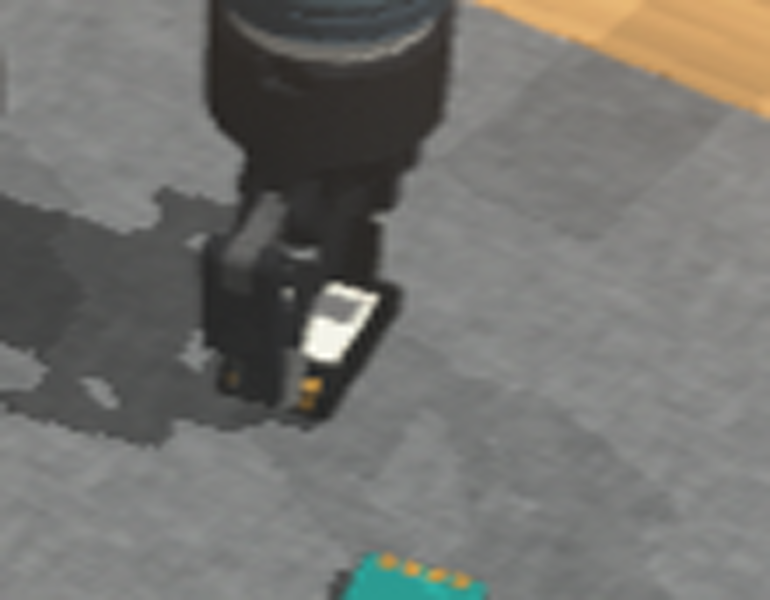

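The pack is lifted and unchanged in the grip. I'll carry it high to a viewing pose over the analyser.

```bash
python3 go.py 550 -250 200 12
```

```text
p [499.7  24.7  12. ] xyaw 12.01 F [-0.42  0.   -2.02] grip 64.3 t 20.7
dp [-0.0159 -0.376  -0.5583] |d| 336.7 rot [-0.      0.0004  0.0001] q [ 0.62  0.61 -0.88  2.06  0.68  0.79 -0.47]
```

```bash
python3 -m inch '{"dp":[[0,-0.05,0],[0,-0.13,-0.01],[0,-0.22,-0.05],[-0.004,-0.3,-0.12],[-0.008,-0.35,-0.21],[-0.012,-0.376,-0.32],[-0.014,-0.376,-0.43],[-0.0159,-0.376,-0.52]],"rotation":[[0,0,0],[0,0,0],[0,0,0],[0,0,0],[0,0,0],[0,0,0],[0,0,0],[0,0,0]]}' 0.6 50; python3 -m inch '{"dp":[[0,0,-0.03],[0,0,-0.038],[0,0,-0.038],[0,0,-0.038],[0,0,-0.038],[0,0,-0.038],[0,0,-0.038],[0,0,-0.038]],"rotation":[[0,0,0],[0,0,0],[0,0,0],[0,0,0],[0,0,0],[0,0,0],[0,0,0],[0,0,0]]}' 0.6 50;  python3 go.py 550 -214 130 12; python3 - <<'E'
from h import *
c=cap('wrist','w13.png');np.savez('w13.npz',**c)
E
```

```text
clock: 21.7
eef_pos: [545.8, -234.3, 200.0]
tcp_rot: [[0.979, 0.0, -0.206], [0.206, -0.001, 0.979], [-0.0, -1.0, -0.001]]
wrist_force: [-0.3, 0.2, -0.3]
grip_width: 64.4
clock: 22.7
eef_pos: [549.9, -249.9, 200.0]
tcp_rot: [[0.978, 0.0, -0.208], [0.208, -0.0, 0.978], [0.0, -1.0, -0.0]]
wrist_force: [-1.0, 0.1, -0.4]
grip_width: 64.3
p [ 549.9 -249.9  200. ] xyaw 12.01 F [-0.99  0.1  -0.41] grip 64.3 t 22.7
dp [0.015  0.14   0.0702] |d| 78.6 rot [0.0001 0.0003 0.    ] q [ 1.13  0.52 -1.    1.71  0.47  1.18  0.21]
```

View pics/w13.png

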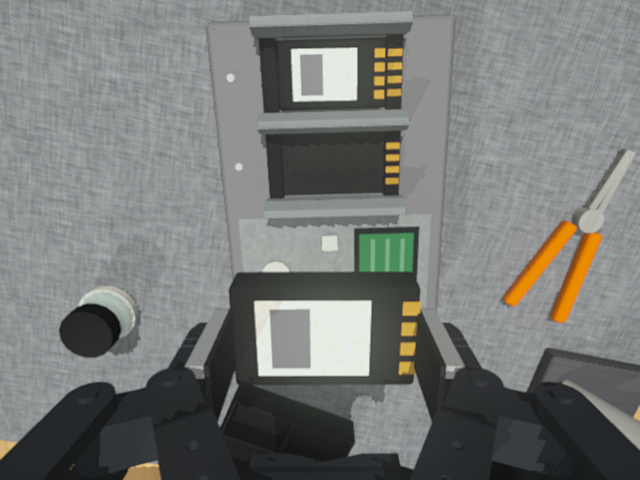

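The pack is held steady. The empty bay is at about (333,163), with its springs at (392,163) on the far end; key_a is at (329,243) and the start key's edge at (276,267).

```bash
python3 - <<'E'
import cv2
a=cv2.imread('pics/w13.png')
cv2.imwrite('pics/z15.png',cv2.resize(a[10:140,200:460],None,fx=3,fy=3,interpolation=cv2.INTER_CUBIC))
cv2.imwrite('pics/z16.png',cv2.resize(a[110:275,225:445],None,fx=3.5,fy=3.5,interpolation=cv2.INTER_CUBIC))
E
```

```text
(no output)
```

View pics/z15.png

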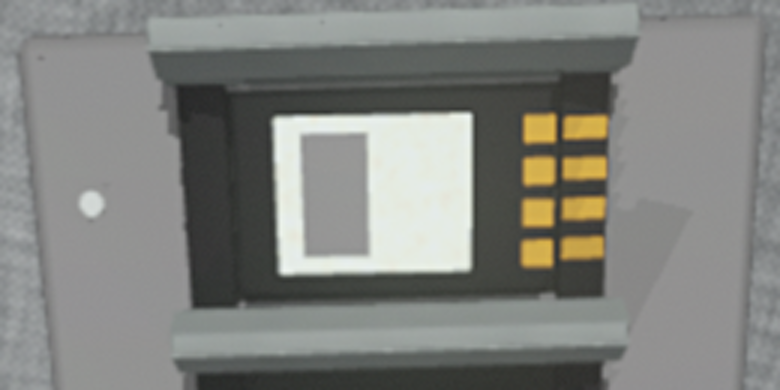

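View pics/z16.png

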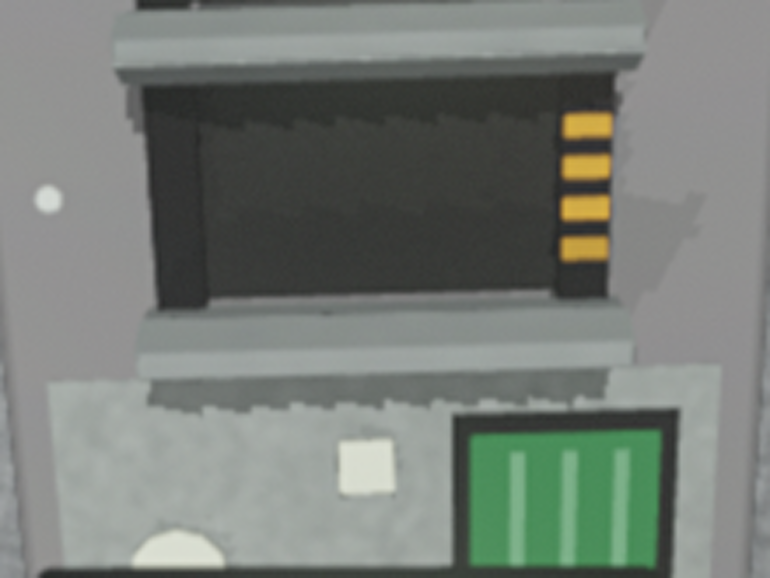

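```bash
cat > f2.py <<'E'
from fit import *
np.set_printoptions(precision=3,suppress=True)
c=dict(np.load('w13.npz'))
z=lambda u,v:((u+.5)/3.5-.5+225,(v+.5)/3.5-.5+110)
y=lambda u,v:((u+.5)/3-.5+200,(v+.5)/3-.5+10)
o=[((-4,-38,48),z(366,466)),((-45,-51,48),z(178,530)),((-48,-12.5,67),z(138,375)),((48,-12.5,67),z(632,357)),
((-80,112,45),y(22,40)),((80,112,45),y(758,17))]
q,r=fit([(c,o)],[555,-234,.216]);print(q,np.degrees(q[2]));print(r.round(2).tolist())
cs,sn=np.cos(q[2]),np.sin(q[2])
def A(x,yy,zz): return (q[0]+cs*x-sn*yy,q[1]+sn*x+cs*yy,zz+3)
Z=lambda uv:np.round([(uv[0]-225+.5)*3.5-.5,(uv[1]-110+.5)*3.5-.5]).tolist()
for n,P in dict(nb=(-45.5,-2.5,50),nt=(-45.5,42.5,50),fb=(45.5,-2.5,50),ft=(45.5,42.5,50),ck=(48,42.5-4,67),ck2=(-48,38.5,67)).items(): print(n,Z(proj(c,A(*P))))
print('bay',A(0,20,45),'key',A(-45,-62,48))
E
python3 f2.py
```

```text
[ 552.633 -231.836    0.243] 13.93668816112721
[[0.25, 0.53], [-0.35, 0.41], [-0.55, 2.21], [0.68, 2.71], [-5.18, -1.92], [3.96, -3.93]]
nb [156.0, 312.0]
nt [138.0, 82.0]
fb [608.0, 297.0]
ft [613.0, 66.0]
ck [642.0, 95.0]
ck2 [114.0, 113.0]
bay (np.float64(547.8156532648553), np.float64(-212.42499075386345), 48) key (np.float64(523.8900075218625), np.float64(-302.84934298146203), 51)
```

```bash
cat > f3.py <<'E'
exec(open('f2.py').read().split("q,r=")[0])
o=[((-4,-38,48),z(366,466)),((-45,-51,48),z(178,530)),((40.5,20,50),z(586,187)),((40.5,78,50),y(584,188)),((-48,-12.5,67),z(138,375)),((48,-12.5,67),z(632,357)),((-45.5,-2.5,50),z(158,308)),((45.5,-2.5,50),z(608,298))]
q,r=fit([(c,o)],[555,-234,.216]);print(q,np.degrees(q[2]));print(r.round(2).tolist())
q,r=fit([(c,o[:4])],[555,-234,.216]);print(q,np.degrees(q[2]));print(r.round(2).tolist())
cs,sn=np.cos(q[2]),np.sin(q[2])
print('bay',q[:2]+20*np.array([-sn,cs]))
zt=lambda u,v,f,a,b:((u+.5)/f-.5+a,(v+.5)/f-.5+b)
t=cap('top')
a=[((-45,-62,48),zt(583,367,6,345,185)),((-4,-38,48),zt(497,277,6,345,185)),((-4,-86,48),zt(616,251,6,345,185)),((40.5,20,50),zt(326,198,6,345,185)),((40.5,78,50),zt(179,230,6,345,185))]
q,r=fit([(t,a)],[555,-234,.216]);print('top',q,np.degrees(q[2]));print(r.round(2).tolist())
E
python3 f3.py
```

```text
[ 552.748 -231.492    0.236] 13.501131165771472
[[0.1, 0.1], [-0.67, -0.39], [0.15, -0.59], [0.2, -0.65], [-0.48, 1.25], [0.83, 2.79], [-0.36, 0.11], [0.18, -0.35]]
[ 552.85  -231.794    0.237] 13.584953945356444
[[0.23, 0.51], [-0.5, 0.08], [0.14, -0.21], [0.06, -0.21]]
bay [ 548.153 -212.354]
top [ 553.791 -234.044    0.241] 13.800308537176997
[[0.24, -0.02], [0.04, 0.1], [-0.02, 0.05], [-0.24, -0.05], [-0.02, -0.09]]
```

Wrist and top fits agree: yaw 13.6–13.8°, bay centre about (548,-213). I'll hover above the bay and check the alignment there.

```bash
python3 go.py 548.2 -212.9 110 13.7
```

```text
p [ 549.9 -249.9  199.9] xyaw 12.0 F [ 0.06  0.88 -0.52] grip 64.1 t 22.8
dp [0.0121 0.1799 0.0731] |d| 97.3 rot [-0.0001 -0.0566 -0.    ] q [ 1.13  0.52 -1.    1.71  0.47  1.18  0.21]
```

```bash
python3 -m inch '{"dp":[[0.002,0.02,0.01],[0.004,0.05,0.02],[0.006,0.08,0.035],[0.008,0.11,0.05],[0.01,0.14,0.06],[0.012,0.165,0.07],[0.0121,0.178,0.073],[0.0121,0.18,0.073]],"rotation":[[0,-0.01,0],[0,-0.02,0],[0,-0.03,0],[0,-0.04,0],[0,-0.05,0],[0,-0.0566,0],[0,-0.0566,0],[0,-0.0566,0]]}' 0.6 50;  python3 go.py 548.2 -212.9 90 13.7; python3 - <<'E'
from h import *
cap('top')
c=cap('wrist','w14.png');np.savez('w14.npz',**c)
a=cv2.imread('pics/w14.png')
c=cap('scene','s14.png');a=cv2.imread('pics/s14.png');cv2.imwrite('pics/z17.png',cv2.resize(a[150:270,180:320],None,fx=5,fy=5,interpolation=cv2.INTER_CUBIC))
E
python3 go.py 548.2 -212.9 90 13.7
```

```text
clock: 23.8
eef_pos: [548.1, -212.8, 109.5]
tcp_rot: [[0.971, -0.001, -0.237], [0.237, 0.0, 0.971], [-0.0, -1.0, 0.0]]
wrist_force: [0.1, -0.4, -0.4]
grip_width: 64.5
p [ 548.1 -212.8  109.5] xyaw 13.72 F [ 0.1  -0.41 -0.39] grip 64.5 t 23.8
dp [ 0.0002  0.039  -0.0002] |d| 19.5 rot [-0.0006  0.0006 -0.0009] q [ 1.04  0.6  -0.94  1.81  0.57  1.02  0.11]
p [ 548.8 -213.4  110.5] xyaw 13.67 F [ 0.56  0.26 -1.3 ] grip 64.0 t 23.95
dp [-0.0009  0.041   0.0012] |d| 20.5 rot [ 0.0015 -0.0008  0.0017] q [ 1.04  0.6  -0.94  1.81  0.57  1.02  0.11]
```

View pics/w14.png

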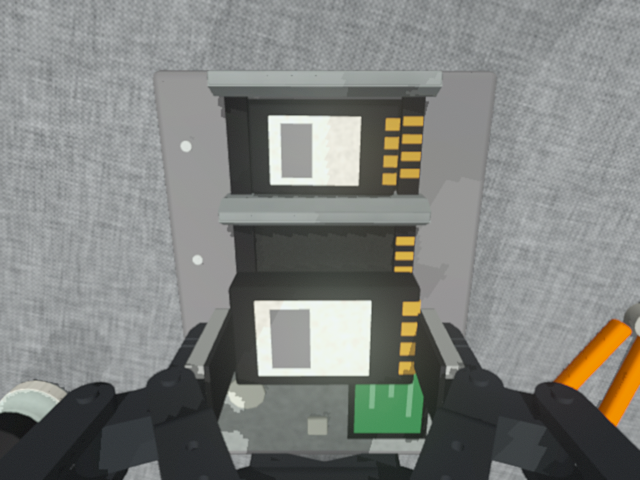

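View pics/z17.png

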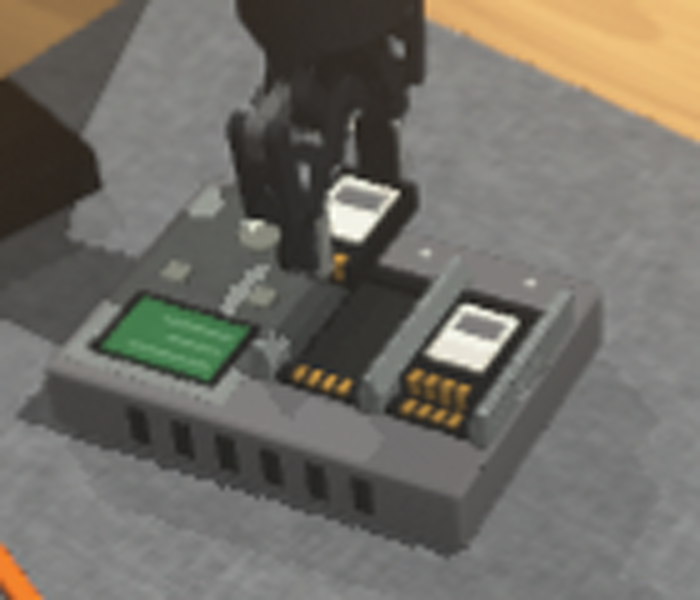

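```bash
python3 - <<'E'
import cv2
a=cv2.imread('pics/w14.png')
cv2.imwrite('pics/z18.png',cv2.resize(a[65:275,150:500],None,fx=2.28,fy=2.28,interpolation=cv2.INTER_CUBIC))
cv2.imwrite('pics/z19.png',cv2.resize(a[180:280,215:445],None,fx=3.4,fy=3.4,interpolation=cv2.INTER_CUBIC))
cv2.imwrite('pics/z20.png',cv2.resize(a[370:450,215:445],None,fx=3.4,fy=3.4,interpolation=cv2.INTER_CUBIC))
E
```

```text
(no output)
```

View pics/z18.png

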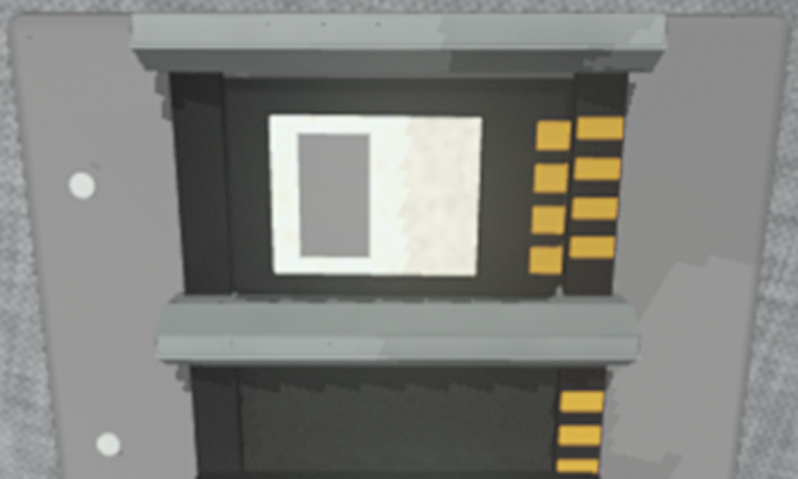

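View pics/z19.png

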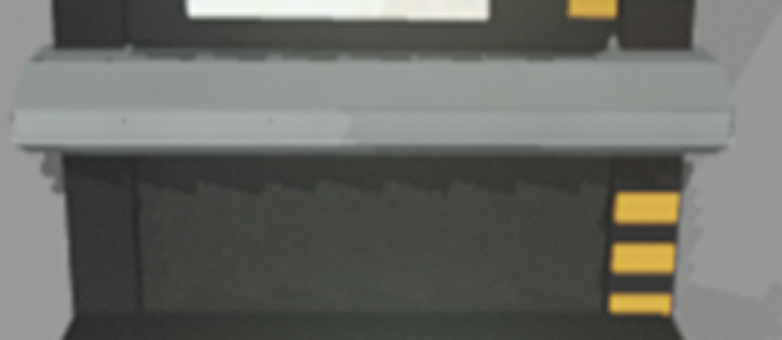

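View pics/z20.png

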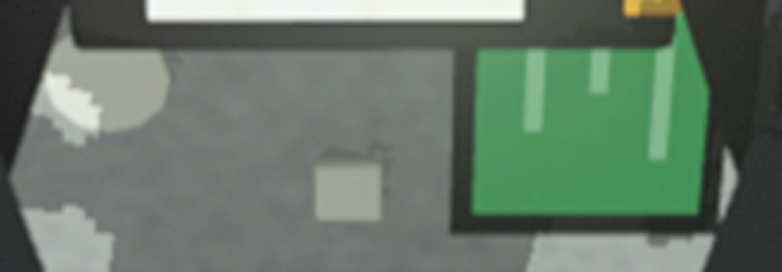

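```bash
cat > f4.py <<'E'
from fit import *
np.set_printoptions(precision=3,suppress=True)
c=dict(np.load('w14.npz'))
a=lambda u,v:((u+.5)/2.28-.5+150,(v+.5)/2.28-.5+65)
b=lambda u,v:((u+.5)/3.4-.5+215,(v+.5)/3.4-.5+370)
P=[atz(c,*a(600,127),53),atz(c,*a(592,247),53)]; s=np.linalg.norm(P[0]-P[1])/3;print('spacing',s)
o=[((-4,-86,48),b(348,192)),((-45,-62,48),b(106,71)),((40.5,78,50),a(595.7,187.5)),((40.5,20+1.5*s,50),a(581,402)),((40.5,20+.5*s,50),a(579,435))]
q,r=fit([(c,o)],[553,-232,.237]);print(q,np.degrees(q[2]));print(r.round(2).tolist())
cs,sn=np.cos(q[2]),np.sin(q[2]);B=q[:2]+20*np.array([-sn,cs]);print('bay',B)
p=np.array([548.4,-213.1]);e=np.radians(13.7);d=B-p;print('bay rel TCP in tool x,z', d@[np.cos(e),np.sin(e)], d@[-np.sin(e),np.cos(e)])
# pack top corners as seen
R=cv2.Rodrigues(c['rvec'])[0];O=-R.T@c['tvec'].ravel();print(O)
for u,v in ((231,289),(420,289),(237,383),(414,383)):
    P=atz(c,u,v,108.3+15);d=P[:2]-p;print('pack',d@[np.cos(e),np.sin(e)], d@[-np.sin(e),np.cos(e)])
E
python3 f4.py
```

```text
spacing 8.061650774980839
[ 552.66  -231.788    0.234] 13.433218995074451
[[-0.37, 0.37], [-0.28, 2.13], [0.21, 0.17], [0.24, -0.97], [0.08, -0.44]]
bay [ 548.014 -212.335]
bay rel TCP in tool x,z -0.19390457636605665 0.8341826451280412
[ 529.326 -134.862  252.596]
pack -31.66335389549168 19.119876690513614
pack 32.35234427696059 19.109196642630714
pack -32.11591766275278 -18.782127023626625
pack 32.850562373337 -18.789974397191994
```

The pack is centred over the bay to within about 0.7 mm. I'll apply that correction and lower it.

```bash
python3 -m inch '{"dp":[[-0.001,0.01,0.0013],[-0.001,0.025,0.0013],[-0.001,0.045,0.0013],[-0.001,0.065,0.0013],[-0.001,0.082,0.0013],[-0.001,0.095,0.0013],[-0.001,0.104,0.0013],[-0.001,0.108,0.0013]],"rotation":[[0,0.006,0],[0,0.006,0],[0,0.006,0],[0,0.006,0],[0,0.006,0],[0,0.006,0],[0,0.006,0],[0,0.006,0]]}' 0.6 50;  python3 go.py 548.1 -212.5 52 13.5; python3 - <<'E'
from h import *
c=cap('wrist','w15.png')
c=cap('scene','s15.png');a=cv2.imread('pics/s15.png');cv2.imwrite('pics/z21.png',cv2.resize(a[150:270,180:320],None,fx=5,fy=5,interpolation=cv2.INTER_CUBIC))
E
python3 go.py 548.1 -212.5 52 13.5
```

```text
clock: 24.95
eef_pos: [547.6, -212.4, 55.7]
tcp_rot: [[0.972, -0.0, -0.234], [0.234, 0.0, 0.972], [-0.0, -1.0, 0.0]]
wrist_force: [-0.4, -0.3, -0.4]
grip_width: 63.8
p [ 547.6 -212.4   55.7] xyaw 13.53 F [-0.38 -0.32 -0.42] grip 63.8 t 24.95
dp [ 0.0009  0.0075 -0.0005] |d| 3.8 rot [-0.0002  0.001  -0.0001] q [ 1.    0.67 -0.89  1.84  0.63  0.94  0.06]
p [ 547.7 -212.3   55.9] xyaw 13.53 F [ 0.34 -0.13 -1.19] grip 64.5 t 25.05
dp [ 0.0007  0.0078 -0.0005] |d| 3.9 rot [-0.0001  0.0011  0.0002] q [ 1.    0.67 -0.89  1.84  0.63  0.94  0.06]
```

View pics/w15.png

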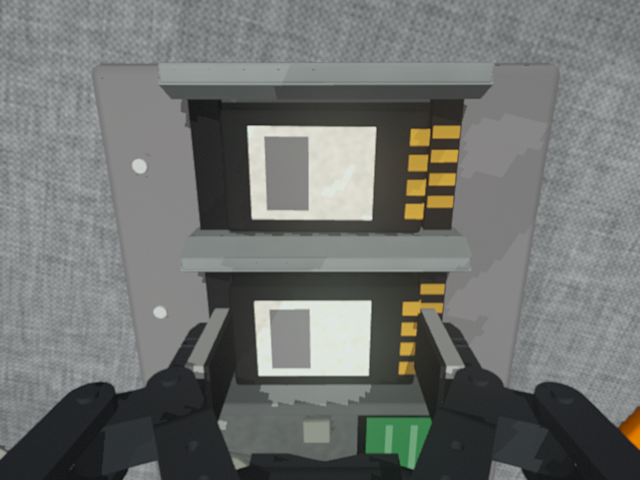

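View pics/z21.png

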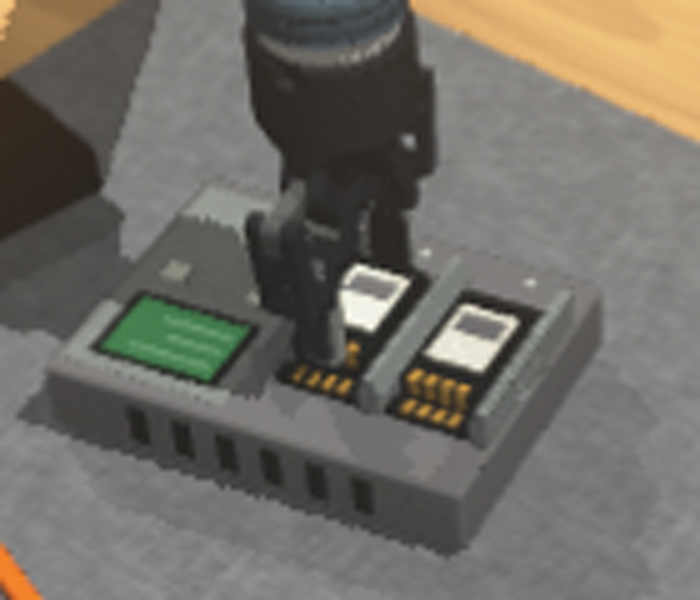

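Pack and bay centrelines agree to within about 0.3 mm (pack about 325.7 px, bay about 326.3 px). Lowering the last 6 mm in small steps.

```bash
python3 -m inch '{"dp":[[0,0.001,0],[0,0.003,0],[0,0.005,0],[0,0.007,0],[0,0.009,0],[0,0.0095,0],[0,0.0095,0],[0,0.0095,0]],"rotation":[[0,0,0],[0,0,0],[0,0,0],[0,0,0],[0,0,0],[0,0,0],[0,0,0],[0,0,0]]}' 0.6 50;  python3 go.py 548.1 -212.5 50 13.5
```

```text
clock: 26.05
eef_pos: [547.7, -212.3, 51.3]
tcp_rot: [[0.972, 0.0, -0.234], [0.234, 0.0, 0.972], [0.0, -1.0, -0.0]]
wrist_force: [0.3, -0.5, -1.9]
grip_width: 64.3
p [ 547.7 -212.3   51.3] xyaw 13.53 F [ 0.26 -0.5  -1.94] grip 64.3 t 26.05
dp [ 0.0007  0.0025 -0.0005] |d| 1.3 rot [0.     0.001  0.0002] q [ 0.99  0.67 -0.88  1.84  0.64  0.94  0.06]
```

```bash
python3 -m inch '{"dp":[[0,0.001,0],[0,0.002,0],[0,0.003,0],[0,0.004,0],[0,0.004,0],[0,0.004,0],[0,0.004,0],[0,0.004,0]],"rotation":[[0,0,0],[0,0,0],[0,0,0],[0,0,0],[0,0,0],[0,0,0],[0,0,0],[0,0,0]]}' 0.6 50;  python3 go.py 548.1 -212.5 50 13.5
```

```text
clock: 27.05
eef_pos: [548.0, -212.4, 49.9]
tcp_rot: [[0.972, 0.0, -0.234], [0.234, -0.001, 0.972], [0.0, -1.0, -0.001]]
wrist_force: [-2.3, -0.1, 5.4]
grip_width: 64.5
p [ 548.  -212.4   49.9] xyaw 13.53 F [-2.26 -0.08  5.36] grip 64.5 t 27.05
dp [ 0.0003 -0.0002 -0.0002] |d| 0.2 rot [0.0012 0.001  0.0005] q [ 0.99  0.68 -0.88  1.84  0.64  0.93  0.05]
```

Contact came at TCP z 49.9 (expected 49.7), so the pack is on the bay floor. Releasing and rising.

```bash
python3 -m inch '{"dp":[[0,-0.001,0],[0,-0.001,0],[0,-0.001,0],[0,-0.001,0],[0,-0.003,0],[0,-0.02,0],[0,-0.06,0],[0,-0.1,0]],"rotation":[[0,0,0],[0,0,0],[0,0,0],[0,0,0],[0,0,0],[0,0,0],[0,0,0],[0,0,0]]}' 1 50;  python3 go.py 548.1 -212.5 150 13.5; python3 - <<'E'
from h import *
cap('top')
c=cap('wrist','w16.png');np.savez('w16.npz',**c)
c=cap('scene','s16.png');a=cv2.imread('pics/s16.png');cv2.imwrite('pics/z22.png',cv2.resize(a[150:270,180:320],None,fx=5,fy=5,interpolation=cv2.INTER_CUBIC))
E
python3 go.py 548.1 -212.5 150 13.5
```

```text
clock: 28.05
eef_pos: [548.2, -212.3, 101.2]
tcp_rot: [[0.972, 0.001, -0.234], [0.234, -0.0, 0.972], [0.001, -1.0, -0.001]]
wrist_force: [0.2, 0.2, 0.5]
grip_width: 85.5
p [ 548.2 -212.3  101.2] xyaw 13.54 F [0.2  0.16 0.51] grip 85.5 t 28.05
dp [-0.0002 -0.0976 -0.0004] |d| 48.8 rot [0.0012 0.0013 0.0022] q [ 1.03  0.61 -0.93  1.82  0.58  1.01  0.1 ]
p [ 549.4 -212.8  101.7] xyaw 13.52 F [ 0.3  -0.05 -0.18] grip 85.6 t 28.2
dp [-0.002  -0.0966  0.0008] |d| 48.3 rot [0.0053 0.0007 0.0069] q [ 1.03  0.61 -0.93  1.82  0.58  1.01  0.1 ]
```

View pics/w16.png

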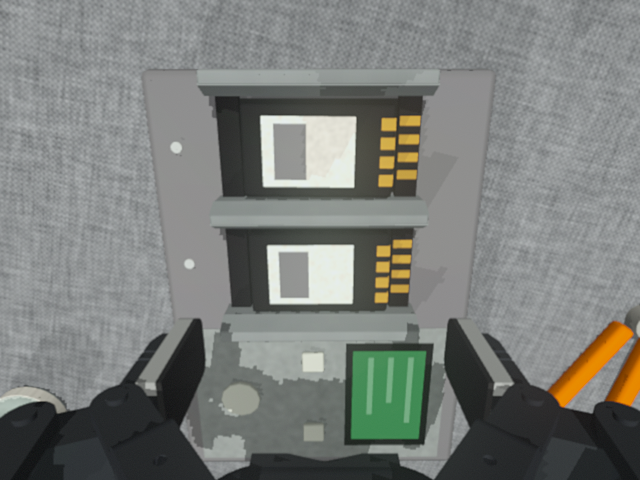

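View pics/z22.png

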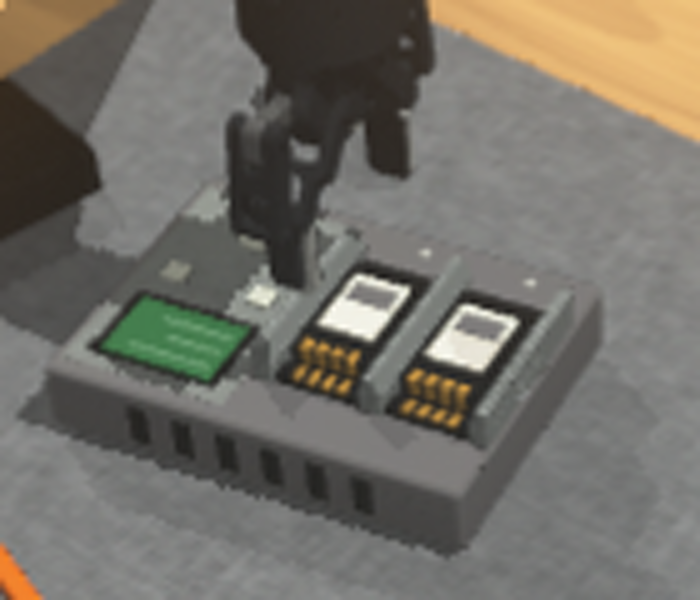

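The pack sits in the bay just like its neighbour, contacts at the springs (390,270). Start key at (241,399). Measuring it and moving above it with the gripper shut.

```bash
python3 - <<'E'
from fit import *
np.set_printoptions(precision=2,suppress=True)
c=dict(np.load('w16.npz'))
o=[((-45,-62,48),(241,399.5)),((-4,-38,48),(313,362)),((-4,-86,48),(313.5,432.5))]
q,r=fit([(c,o)],[553,-232,.237]);print(q,np.degrees(q[2]),r.round(2).tolist())
print(atz(c,241,399.5,51), 'bay pack centre: ',[atz(c,u,v,63) for u,v in((252,232),(389,232),(252,308),(385,308))])
cs,sn=np.cos(q[2]),np.sin(q[2]);print('key',q[0]-45*cs+62*sn,q[1]-45*sn-62*cs)
E
python3 go.py 523.3 -302.5 90 13.5
```

```text
[ 552.7  -231.55    0.24] 13.788241512269705 [[-0.23, -0.39], [-0.15, 0.29], [0.43, 0.09]]
[ 523.95 -302.72   51.  ] bay pack centre:  [array([ 513.17, -199.15,   63.  ]), array([ 574.47, -184.5 ,   63.  ]), array([ 520.22, -237.63,   63.  ]), array([ 583.59, -222.56,   63.  ])]
key 523.7777114700182 -302.48653426131136
p [ 549.4 -212.8  101.7] xyaw 13.52 F [ 0.3  -0.05 -0.18] grip 85.6 t 28.2
dp [-0.0927  0.0235 -0.1622] |d| 94.2 rot [0.0053 0.0007 0.0069] q [ 1.03  0.61 -0.93  1.82  0.58  1.01  0.1 ]
```

```bash
python3 -m inch '{"dp":[[-0.01,0,-0.02],[-0.03,0,-0.05],[-0.045,0,-0.085],[-0.065,0,-0.12],[-0.08,0.005,-0.15],[-0.09,0.015,-0.1635],[-0.09,0.023,-0.1635],[-0.09,0.023,-0.1635]],"rotation":[[0,0,0],[0,0,0],[0,0,0],[0,0,0],[0,0,0],[0,0,0],[0,0,0],[0,0,0]]}' 0 30;  python3 go.py 523.7 -302.5 56 13.5; python3 - <<'E'
from h import *
c=cap('wrist','w17.png')
c=cap('scene','s17.png');a=cv2.imread('pics/s17.png');cv2.imwrite('pics/z23.png',cv2.resize(a[150:270,180:320],None,fx=5,fy=5,interpolation=cv2.INTER_CUBIC))
E
python3 go.py 523.7 -302.5 56 13.5
```

```text
clock: 29.2
eef_pos: [522.9, -301.0, 87.1]
tcp_rot: [[0.972, -0.001, -0.235], [0.235, 0.001, 0.972], [-0.0, -1.0, 0.002]]
wrist_force: [-0.2, -0.1, -0.3]
grip_width: 0.0
p [ 522.9 -301.    87.1] xyaw 13.62 F [-0.16 -0.1  -0.28] grip 0.0 t 29.2
dp [ 0.0008  0.0623 -0.0034] |d| 31.2 rot [-0.0029  0.004  -0.0005] q [ 1.15  0.65 -0.9   1.79  0.6   1.01  0.25]
p [ 523.4 -301.    87.7] xyaw 13.65 F [1.24 0.18 0.26] grip 0.5 t 29.3
dp [-0.0002  0.0634 -0.0032] |d| 31.8 rot [-0.0012  0.005   0.0007] q [ 1.15  0.65 -0.9   1.79  0.6   1.01  0.25]
```

View pics/w17.png

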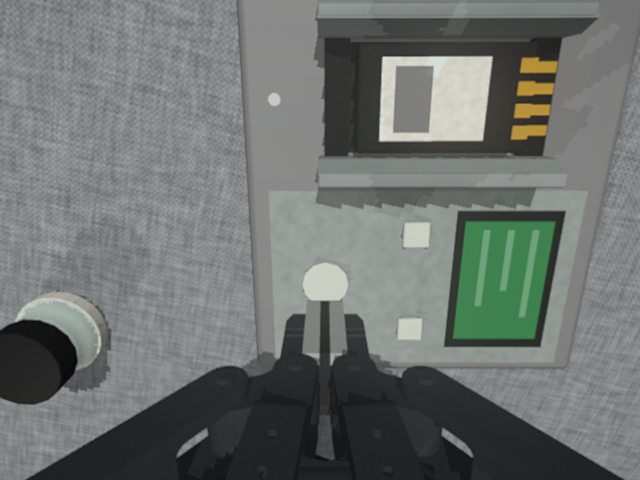

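View pics/z23.png

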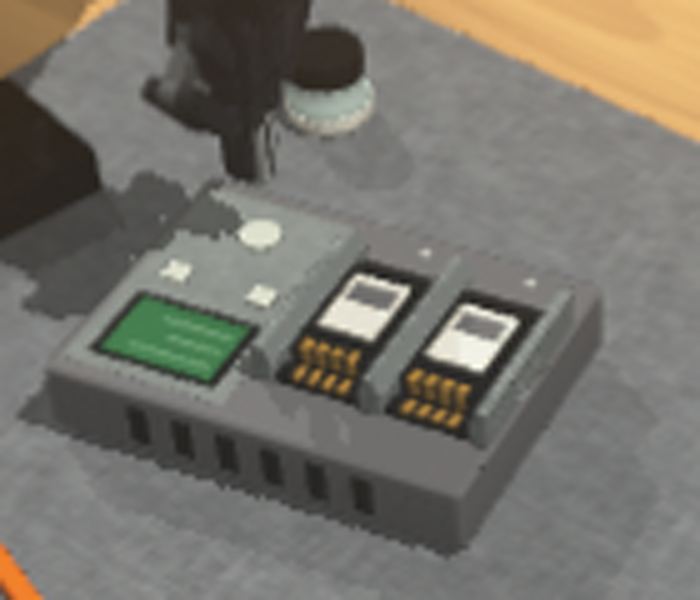

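```bash
python3 - <<'E'
from h import *
c=cap('wrist','w18.png');s=status.get_state();p=np.array(s['eef_pos']);R=np.array(s['tcp_rot'])
P=atz(c,325.5,283.5,51);print(p,P,R.T@(P-p)); print(proj(c,(p[0],p[1],51)))
E
```

```text
[ 523.56605963 -301.1677033    87.9102949 ] [ 524.38788036 -302.66555859   51.        ] [ 0.42337982 36.91012467 -1.65899835]
[324.54917904 280.2697271 ]
```

```bash
python3 -m inch '{"dp":[[0,0.01,-0.003],[0,0.025,-0.003],[0,0.04,-0.003],[0,0.055,-0.003],[0,0.062,-0.003],[0,0.066,-0.003],[0,0.068,-0.003],[0,0.069,-0.003]],"rotation":[[0,0,0],[0,0,0],[0,0,0],[0,0,0],[0,0,0],[0,0,0],[0,0,0],[0,0,0]]}' 0 30;  python3 go.py 523.9 -302.4 51 13.5
```

```text
clock: 30.35
eef_pos: [523.5, -303.9, 53.4]
tcp_rot: [[0.972, 0.0, -0.234], [0.234, -0.0, 0.972], [0.0, -1.0, -0.0]]
wrist_force: [-0.3, -0.9, -0.2]
grip_width: -0.2
p [ 523.5 -303.9   53.4] xyaw 13.53 F [-0.3  -0.89 -0.22] grip -0.2 t 30.35
dp [0.0014 0.0048 0.0027] |d| 2.8 rot [0.0005 0.001  0.0007] q [ 1.13  0.69 -0.87  1.8   0.64  0.96  0.22]
```

```bash
python3 -m inch '{"dp":[[0,0.001,0.002],[0,0.002,0.002],[0,0.003,0.002],[0,0.004,0.002],[0,0.005,0.002],[0,0.006,0.002],[0,0.006,0.002],[0,0.006,0.002]],"rotation":[[0,0,0],[0,0,0],[0,0,0],[0,0,0],[0,0,0],[0,0,0],[0,0,0],[0,0,0]]}' 0 30;  python3 go.py 523.9 -302.4 51 13.5
```

```text
clock: 31.35
eef_pos: [523.2, -302.9, 50.5]
tcp_rot: [[0.972, -0.0, -0.234], [0.234, -0.0, 0.972], [-0.0, -1.0, -0.0]]
wrist_force: [-2.2, 0.2, 5.0]
grip_width: -0.1
p [ 523.2 -302.9   50.5] xyaw 13.53 F [-2.22  0.15  5.  ] grip -0.1 t 31.35
dp [ 0.0017 -0.0009  0.0006] |d| 1.0 rot [ 0.0004  0.001  -0.0002] q [ 1.12  0.7  -0.86  1.8   0.64  0.95  0.22]
```

Contact at 5 N, with the key starting to give. A bit further.

```bash
python3 -m inch '{"dp":[[0,0.001,0],[0,0.001,0],[0,0.002,0],[0,0.002,0],[0,0.002,0],[0,0.002,0],[0,0.002,0],[0,0.002,0]],"rotation":[[0,0,0],[0,0,0],[0,0,0],[0,0,0],[0,0,0],[0,0,0],[0,0,0],[0,0,0]]}' 0 30;  python3 go.py 523.9 -302.4 51 13.5
```

```text
clock: 32.35
eef_pos: [523.2, -302.9, 49.9]
tcp_rot: [[0.972, -0.0, -0.234], [0.234, -0.0, 0.972], [-0.0, -1.0, -0.0]]
wrist_force: [-2.0, 2.0, 7.0]
grip_width: 0.0
p [ 523.2 -302.9   49.9] xyaw 13.53 F [-2.02  1.95  6.98] grip 0.0 t 32.35
dp [ 0.0016 -0.0023  0.0007] |d| 1.4 rot [ 0.0007  0.0009 -0.0007] q [ 1.12  0.7  -0.86  1.8   0.64  0.95  0.22]
```

```bash
python3 -m inch '{"dp":[[0,0.001,0],[0,0.001,0],[0,0.002,0],[0,0.002,0],[0,0.002,0],[0,0.002,0],[0,0.002,0],[0,0.002,0]],"rotation":[[0,0,0],[0,0,0],[0,0,0],[0,0,0],[0,0,0],[0,0,0],[0,0,0],[0,0,0]]}' 0 30;  python3 go.py 523.9 -302.4 51 13.5
```

```text
clock: 33.35
eef_pos: [523.2, -302.9, 49.7]
tcp_rot: [[0.972, -0.001, -0.234], [0.234, -0.001, 0.972], [-0.001, -1.0, -0.001]]
wrist_force: [-4.6, 0.3, 11.2]
grip_width: -0.1
p [ 523.2 -302.9   49.7] xyaw 13.52 F [-4.56  0.32 11.16] grip -0.1 t 33.35
dp [ 0.0016 -0.0027  0.0007] |d| 1.6 rot [ 0.0013  0.0008 -0.0018] q [ 1.12  0.7  -0.86  1.8   0.64  0.95  0.22]
```

The key is hard down at 11 N: the last millimetre commanded moved the tool only 0.2 mm. Retreating.

```bash
python3 -m inch '{"dp":[[0,-0.005,0],[0,-0.02,0],[0,-0.06,0],[0,-0.11,0],[0,-0.17,0],[0,-0.22,0],[0,-0.25,-0.1],[0,-0.25,-0.2]],"rotation":[[0,0,0],[0,0,0],[0,0,0],[0,0,0],[0,0,0],[0,0,0],[0,0,0],[0,0,0]]}' 0 30; python3 -m inch '{"dp":[[0,0,0],[0,0,0],[0,0,0],[0,0,0],[0,0,0],[0,0,0],[0,0,0],[0,0,0]],"rotation":[[0,0,0],[0,0,0],[0,0,0],[0,0,0],[0,0,0],[0,0,0],[0,0,0],[0,0,0]]}'; python3 - <<'E'
from h import *
c=cap('wrist','w19.png');cap('top','t19.png')
a=cv2.imread('pics/t19.png');cv2.imwrite('pics/z25.png',cv2.resize(a[170:290,150:480],None,fx=2.4,fy=2.4,interpolation=cv2.INTER_CUBIC))
c=cap('scene','s19.png')
E
```

```text
clock: 34.35
eef_pos: [549.0, -401.3, 178.2]
tcp_rot: [[0.972, 0.006, -0.236], [0.236, -0.004, 0.972], [0.005, -1.0, -0.005]]
wrist_force: [0.5, 0.9, 0.4]
grip_width: -0.1
clock: 35.35
eef_pos: [546.5, -400.1, 173.1]
tcp_rot: [[0.972, -0.0, -0.234], [0.234, 0.0, 0.972], [-0.0, -1.0, 0.0]]
wrist_force: [-0.0, 0.2, 0.0]
grip_width: 0.0
```

View pics/s19.png

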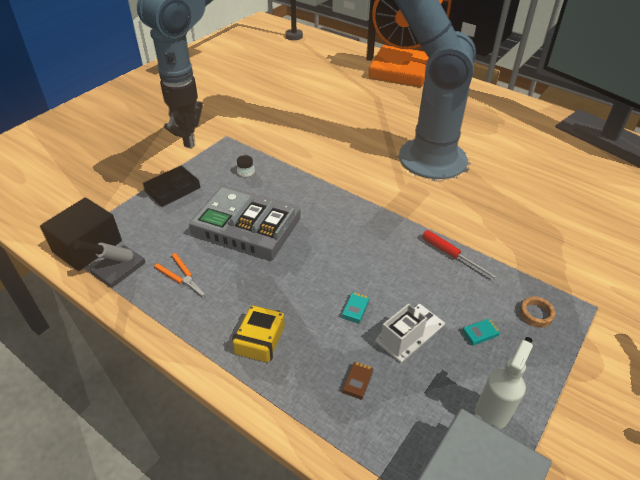

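View pics/z25.png

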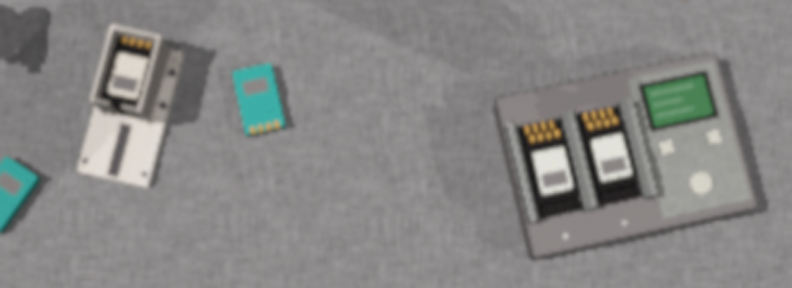

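The pack rests in the bay with its contacts far, the column is settled flat, the bystanders are where they were, and the arm is clear. Handing in.

```bash
python3 -c "
from workcell import ctrl; print(ctrl.sign_off())"
```

```text
the job is handed in; nothing more can be done
None
```

The job is done and handed in at about 35 s of the 72 s; `ctrl.sign_off()` gives no verdict, so what follows rests on my own checks.

- **Magazine:** I drew the lowest pack out by its nose, and the last pictures show the other three one level lower and flat in the column. I set the pack flat on the mat and let go.
- **Bay:** I took the pack again by its two ends and lowered it into the empty bay. It touched the floor at a tool height of 49.9 mm, against about 49.7 mm expected, and I let go there. Its contacts are at the springs and it sits like the pack in the left bay.
- **Start key:** I pressed it with the gripper shut until it resisted at about 11 N on the wrist, where the last millimetre commanded moved the tool only 0.2 mm. I then backed off. I did not measure whether the key is up again; I only saw it looking normal from above. I never went near the two small keys.
- **Bystanders:** In the last scene picture they look to be where they were. The arm is clear of everything and the wrist force is about zero.

**Disagreements:**
- The wrist and top cameras put the analyser about 2 mm apart, which is within the stated calibration. I went by the wrist view taken above the bay.
- My first top-camera fit of the analyser gave an angle about 1.3° off, because I had used its bevelled deck corners. I refitted it on the keys and contacts.

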